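Close a slide-box clamp and start its hold-down bolt by feel

ROBOT

A 7-joint arm with a two-finger parallel gripper is mounted at the origin on a cart in front of the work surface, level with it; the furniture and walls round the work are solid. World frame = base frame: x ahead of the robot, y to its left, z up, the work surface at z = 0. Lengths are in mm, angles in rad, forces in N, time in s.
With the tool pointing down it reaches from about 400 to 875 mm from the base axis. Payload 4.4 kg.
Tool frame: the origin (TCP) lies at the very end of the fingers, on their centre line; the grasp point (between the pads) lies 19 mm behind it; y points along the fingers, x is the direction in which the jaws open and shut, and the axes are right-handed (so a half turn about y gives the same grasp; the last joint's range is limited). The gripper opens to 85 mm and grips with 20 to 120 N. Pads are 22 mm wide; open, the fingers measure 114 mm over their backs; the gripper's body (76 mm by 85 mm) begins 54 mm behind the grasp point. The pads swing forward as they close: fully open they stand 13 mm farther back than shut.
Start: joints at [-1.184, 0.628, 0.038, 1.517, -0.027, 0.996, -0.02], TCP at [284.345, 584.522, 231.313] pointing down, gripper open.
Joint ranges: [-3.06, 3.06], [-0.37, 2.12], [-1.25, 1.32], [0.18, 2.47], [-1.1, 4.24], [0.23, 1.98], [-2.94, 2.94]. Speed limits (rad/s): [2.57, 2.57, 3.14, 3.14, 3.14, 3.14, 3.14].

INTERFACE

Orientations are given as [roll, pitch, yaw] about the fixed x, y, z axes, in that order (R = Rz(yaw) Ry(pitch) Rx(roll)).
In Python, from cell import readout, eyes, finish_job gives the robot as it stands. The module is installed in compiled form; this text tells all that it offers.
- The arm moves only by the tool apply_moves, never from a script. Its argument "commands" is a list that holds one entry, the list of rows, each a list of 6 numbers: the shift along the tool's x, y, z in units of 0.04 m (1.0 is 0.04 m), then the turn, a rotation vector about the tool's x, y, z in units of 5 degrees (1.0 is 5 degrees). A call has 1 to 8 rows; each row shifts and turns the pose as measured when the row begins, along the tool's axes as they then stand; what a row does not reach is not made up. A row lasts 1/12 s, in which the tool goes at most 41.7 mm and 7.16 degrees, less where a joint would pass 70% of its speed; a pose out of reach is approached as far as the arm can. A call with a number of a shift or a turn outside -1 to 1 is refused whole. A call with a gripper value outside its range is refused whole. "claw" is the finger opening in mm, from 0 to 85.4, set as the call begins (left out, the last holds). The fingers move at their own pace and stop on an object; the grip force is fixed at half the most. Time passes only in rows, so rows that do not move let the fingers close. It gives the time, the measured TCP pose, the force and the opening at its end, in the units of the state.
- readout.read_state(): the state, without advancing time (a new reading comes with each control period).
- eyes.get_image(name): name is "scene" or "top" or "wrist"; returns a dict with "image" (384x512x3 uint8, red, green, blue), "mtx" (3x3 intrinsics, pixels), "k1" (the pictures are not rectified: a ray, as slopes to the right and down, at radius r is drawn at 1 + k1 r^2 times it, then the intrinsics apply), "rvec" (rotation vector, rad) and "tvec" (3), from world to camera coordinates, as OpenCV has them. Camera axes: x right, y down, z forward; pixel columns grow to the right and rows downward; lengths in mm; the calibration is good to about 2 mm. A picture is of the moment at which its call begins. There is no depth.
- finish_job(): hands the job in, once; it reports no verdict.
The state is a dict: "clock": time; "qpos": joint angles; "qd": joint speeds; "tau": joint torques, N m; "eef_pos": TCP position; "tool_rot": TCP orientation; "force": force on the tool from outside, world axes, zero at the start; "torque": the same for the moment, N m; "width": finger opening in mm.
Only numpy, scipy, OpenCV 4.12 (cv2) and the standard library are available. Lean on these libraries where they do the work, as an engineer would, in place of code of your own. Each camera call takes 0.05 s, during which the arm holds its last target. There are 200 camera calls.

TASK

Load the slide-box clamp: stack the two loose slide boxes squarely on the one already in its nest and let go of them, then swing the retaining bar shut over the column, so that its notch closes round the hold-down bolt. Start that hex bolt by feel, to spare its thread: turn it backward (anticlockwise from above) until it drops off the start of the thread, then forward one full turn. Finish while still gripping the bolt's head, and leave the timer, the specimen cup and the marker alone.

Things in the scene. Friction and masses are not known exactly. Their poses are not given: they have to be found in the camera images.
- clamp: the slide-box clamp, standing fixed on the bench: an aluminium base plate 230 x 92 mm whose top is 14 mm above the bench, with a low-lipped nest for the boxes in the middle, a slim aluminium pillar (28 mm thick, 118 mm high, at x +85 mm) that carries the retaining bar, and a steel threaded post (41 mm thick, 112 mm high, at x -82 mm) that carries the hold-down bolt. Origin on the underside, in the middle of the nest; x runs from the bolt post to the pillar, z up
- nest (a point): centre of the nest, on top of the base plate (clamp frame 0, 0, 14 mm): where the underside of the lowest box stands; axes as the clamp. Lips 5 mm high stand at the nest's corners, 1.5 mm outside the box. The underside of the second box belongs 34 mm above this point, of the third 68 mm above; the boxes' long sides lie along the clamp's x
- box_seated: the slide box that already stands in the nest: a closed grey plastic case with hinged lid, 90 (x) x 58 (y) x 34 mm (z), 0.12 kg. Origin at the centre of its underside, z up
- box_a: a loose slide box on the bench, the same size and form as box_seated (90 x 58 x 34 mm, origin at the centre of the underside); grasp it across its 58 mm. Either box may go on first and either way round
- box_b: the other loose slide box, the same size and form
- retaining_bar (a joint): swing angle of the steel retaining bar about the pillar's upright axis (clamp frame x +85, y 0 mm): 0 = shut, a stop, the bar lying along the clamp over the column with its notch round the bolt; positive = swung open toward the clamp's +y side (about 1.15 to 1.55 at the start). The bar's underside is 119 mm above the bench (3 mm above a column of three boxes), it is 24 mm wide and 8 mm thick, and stays where it is left (needs about 2 N at its knob)
- bar_knob (a point): middle of the black round knob (18 mm across, 20 mm tall, standing on the bar's upper face, 139 mm above the bench), 85 mm from the bar's pivot: push or pinch it to swing the bar
- hex_bolt: the steel hold-down bolt: hexagon head 36 mm across flats and 22 mm tall, on a flange 47 mm across and 4 mm thick, coarse threaded shank below, upright in the post; it is captive, weighs about 0.35 kg, turns lightly and can lift freely while it is not engaged. Origin on the bolt's axis in the flange's underside, z up, turning with the bolt; two opposite flats face its own +y and -y (the others every 60 degrees)
- bolt_head (a point): point on the bolt's axis at the middle of the hexagon's height, 15 mm above the flange's underside and 11 mm below the head's top; axes turn with the bolt
- bolt_turn (a joint): turn of the bolt, not wrapped: positive = clockwise from above (forward). At 0 its axes are the clamp's. One right-hand thread start, 8 mm a turn. It starts standing on the thread's end at 0.7 to 1.9; turned backward it rides up, then drops 7 mm at about 0.2 (if gripped tight, its 3 N come onto the fingers and it drops on release); one turn forward from there is about 6.4
- bolt_lift (a joint): height of the bolt: 0 = where it lies right after the drop (flange's underside 143 mm above the bench), positive up; about +5 to +7 mm at the start, and about -8 mm when the thread has drawn it in by one turn (it has about 2 mm of play upward in the thread)
- timer: bystander: white bench timer, 68 x 68 x 20 mm, origin at the centre of its underside
- specimen_cup: bystander: screw-lid specimen cup, 72 mm across, 76 mm high, origin at the centre of its underside
- marker_a: bystander: marker pen lying down, 17 x 135 x 16 mm, origin at the centre of its underside
Mind the look-alikes: they are no part of the job. What is shaped like the box_b but blue is not meant.

How it is judged (in metres and radians):
On the way, in this order (a step that is already met when the one before it is completed fails the run):
1. the two loose boxes stand squarely on the seated one, let go (horizontal distance between box_seated and nest below 0.008 m and z of box_seated in the frame of nest between -0.003 and 0.003 m and angle between the x axis of box_seated and the x axis of clamp, either way round below 0.12 rad and angle between box_seated's own z axis and vertical below 0.05 rad and (((horizontal distance between box_a and nest below 0.008 m and z of box_a in the frame of nest between 0.031 and 0.037 m and angle between the x axis of box_a and the x axis of clamp, either way round below 0.12 rad and angle between box_a's own z axis and vertical below 0.05 rad) and (horizontal distance between box_b and nest below 0.008 m and z of box_b in the frame of nest between 0.065 and 0.071 m and angle between the x axis of box_b and the x axis of clamp, either way round below 0.12 rad and angle between box_b's own z axis and vertical below 0.05 rad)) or ((horizontal distance between box_b and nest below 0.008 m and z of box_b in the frame of nest between 0.031 and 0.037 m and angle between the x axis of box_b and the x axis of clamp, either way round below 0.12 rad and angle between box_b's own z axis and vertical below 0.05 rad) and (horizontal distance between box_a and nest below 0.008 m and z of box_a in the frame of nest between 0.065 and 0.071 m and angle between the x axis of box_a and the x axis of clamp, either way round below 0.12 rad and angle between box_a's own z axis and vertical below 0.05 rad))) and contact force between the fingers and box_a below 0.1 N and contact force between the fingers and box_b below 0.1 N and contact force between the fingers and box_seated below 0.1 N), for 0.2 s.
2. the retaining bar is swung shut over the column (value of joint retaining_bar below 0.06 rad and horizontal distance between box_seated and nest below 0.008 m and z of box_seated in the frame of nest between -0.003 and 0.003 m and angle between the x axis of box_seated and the x axis of clamp, either way round below 0.12 rad and angle between box_seated's own z axis and vertical below 0.05 rad and (((horizontal distance between box_a and nest below 0.008 m and z of box_a in the frame of nest between 0.031 and 0.037 m and angle between the x axis of box_a and the x axis of clamp, either way round below 0.12 rad and angle between box_a's own z axis and vertical below 0.05 rad) and (horizontal distance between box_b and nest below 0.008 m and z of box_b in the frame of nest between 0.065 and 0.071 m and angle between the x axis of box_b and the x axis of clamp, either way round below 0.12 rad and angle between box_b's own z axis and vertical below 0.05 rad)) or ((horizontal distance between box_b and nest below 0.008 m and z of box_b in the frame of nest between 0.031 and 0.037 m and angle between the x axis of box_b and the x axis of clamp, either way round below 0.12 rad and angle between box_b's own z axis and vertical below 0.05 rad) and (horizontal distance between box_a and nest below 0.008 m and z of box_a in the frame of nest between 0.065 and 0.071 m and angle between the x axis of box_a and the x axis of clamp, either way round below 0.12 rad and angle between box_a's own z axis and vertical below 0.05 rad)))), for 0.2 s.
3. the bolt has been turned backward until it dropped off the thread's start (value of joint bolt_turn below 0.3 rad and value of joint bolt_lift below 0.004 m and value of joint retaining_bar below 0.06 rad), for 0.1 s.
At the end, for the whole second after the job is handed in: three boxes in the nest in a square, untouched column (centres within 8 mm, sides 0.12 rad, heights 3 mm); bar shut (within 0.06 rad); bolt one turn past a drop (within a sixth of a turn), drawn in 5.2 to 10.2 mm below where it dropped to, still, and gripped with over 2 N (all of step 2 and contact force between the fingers and box_a below 0.1 N and contact force between the fingers and box_b below 0.1 N and contact force between the fingers and box_seated below 0.1 N and (value of joint bolt_turn between 5.35 and 7.6 rad or value of joint bolt_turn between -0.95 and 1.3 rad) and value of joint bolt_lift between -0.0102 and -0.0052 m and contact force between the fingers and hex_bolt above 2 N and angular speed of hex_bolt below 0.1 rad/s and linear speed of hex_bolt below 0.01 m/s); the arm keeps its last pose, push and grip.
It fails at once if the timer is knocked about (moved over 30 mm) (distance of timer from where it was at the start of the episode above 0.03 m).
It fails at once if the specimen cup is knocked about (moved over 30 mm) (distance of specimen_cup from where it was at the start of the episode above 0.03 m).
It fails at once if the marker is knocked about (moved over 30 mm) (distance of marker_a from where it was at the start of the episode above 0.03 m).
It also fails if it takes over 72 s, if anything falls off the work surface, if the arm or the gripper's body presses on something with over 40 N, if the wrist force passes 120 N, or if a joint passes its speed limit or range.

## Working session

There is one attempt and no reset: what is moved stays moved. The work goes in short steps, Python scripts to look and compute and a tool call to move; the robot and the scene stay as the last step left them, time stands still between calls to the robot, and variables do not carry over. Pictures are saved under pics/ and viewed, about 8 in all and at most 12, crops included, and the job is handed in when it is done.

Besides the shell and the picture viewer there is one more tool, called after "Call:" by a JSON object that holds its "name" and its "arguments", one argument or row to a line. apply_moves: Moves the arm, as the interface text tells. Shifts and turns lie within -1 to 1; 1 stands for 0.04 m of shift or 5 degrees of turn. Its arguments: {"type":"object","properties":{"commands":{"type":"array"},"claw":{"type":"number"}},"required":["commands"]}

```bash
mkdir -p pics; cat > h.py <<'E'
import numpy as np, cv2
from cell import readout, eyes
from scipy.spatial.transform import Rotation as R
def snap(n):
    d=eyes.get_image(n); return d
def ray(d,px):
    K=np.array(d['mtx'],float); k1=d['k1']
    u=(np.asarray(px,float).reshape(-1,2)-K[:2,2])/[K[0,0],K[1,1]]
    r=np.linalg.norm(u,axis=1,keepdims=True); s=r.copy()
    for _ in range(30): s=r/(1+k1*s**2)
    u=u*np.where(r>0,s/np.maximum(r,1e-9),1)
    Rm=cv2.Rodrigues(np.array(d['rvec'],float))[0]; t=np.array(d['tvec'],float).ravel()
    v=np.c_[u,np.ones(len(u))]@Rm
    return -Rm.T@t, v
def onz(d,px,z):
    c,v=ray(d,px); return c+v*((z-c[2])/v[:,2:3])
def proj(d,P):
    Rm=cv2.Rodrigues(np.array(d['rvec'],float))[0]
    c=np.asarray(P,float).reshape(-1,3)@Rm.T+np.array(d['tvec'],float).ravel()
    u=c[:,:2]/c[:,2:]; u=u*(1+d['k1']*(u**2).sum(1,keepdims=True))
    K=np.array(d['mtx'],float); return u*[K[0,0],K[1,1]]+K[:2,2]
def save(d,n,crop=None,f=1):
    im=d['image'][:,:,::-1]
    if crop: x0,y0,x1,y1=crop; im=im[y0:y1,x0:x1]
    cv2.imwrite('pics/'+n,cv2.resize(im,None,fx=f,fy=f,interpolation=cv2.INTER_CUBIC))
E
python3 - <<'E'
from h import *
s=readout.read_state();print({k:np.round(v,3) for k,v in s.items()})
a=snap('top');b=snap('scene')
for d,n in((a,'top0.png'),(b,'scene0.png')):
    save(d,n,f=1.56); c,_=ray(d,[0,0]); print(n,c,d['k1'],np.array(d['mtx'])[0,0])
import pickle;pickle.dump((a,b),open('d0.pkl','wb'))
E
```

```text
{'clock': np.float64(0.0), 'qpos': array([-1.184,  0.629,  0.038,  1.518, -0.027,  0.996, -0.02 ]), 'qd': array([-0.001,  0.   , -0.002, -0.001,  0.002, -0.001, -0.002]), 'tau': array([-0.0000e+00, -5.6340e+01,  1.2260e+00, -1.9344e+01,  1.1000e-02,
        1.1000e-02,  0.0000e+00]), 'eef_pos': array([284.074, 583.945, 230.373]), 'tool_rot': array([-1.571,  0.002,  1.118]), 'force': array([ 0.724, -0.03 , -0.132]), 'torque': array([ 0.05 , -0.033,  0.043]), 'width': np.float64(85.58)}
top0.png [ 350.98906919 -123.76645083 1070.65106737] -0.04254433155711574 359.27839999310254
scene0.png [-334.69824609 -720.77986219  791.62816455] -0.10323551201282674 392.67580828902646
```

View pics/top0.png

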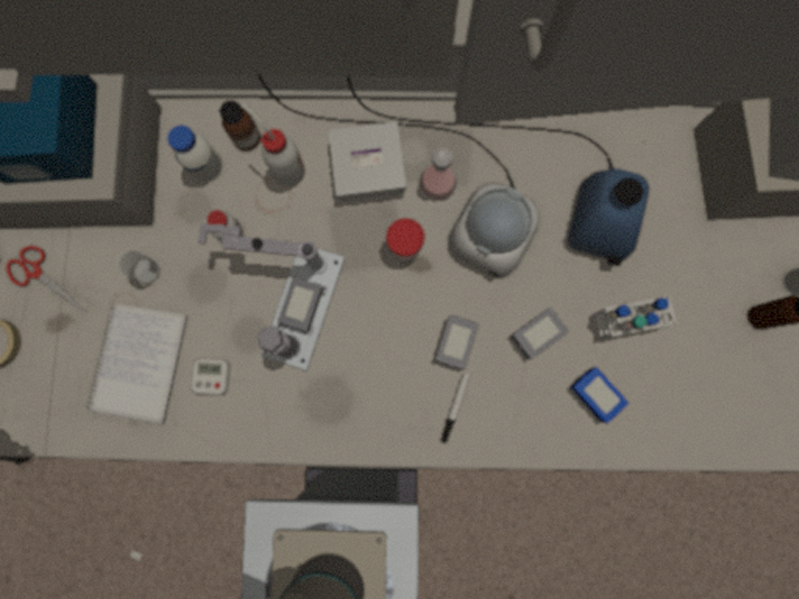

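View pics/scene0.png

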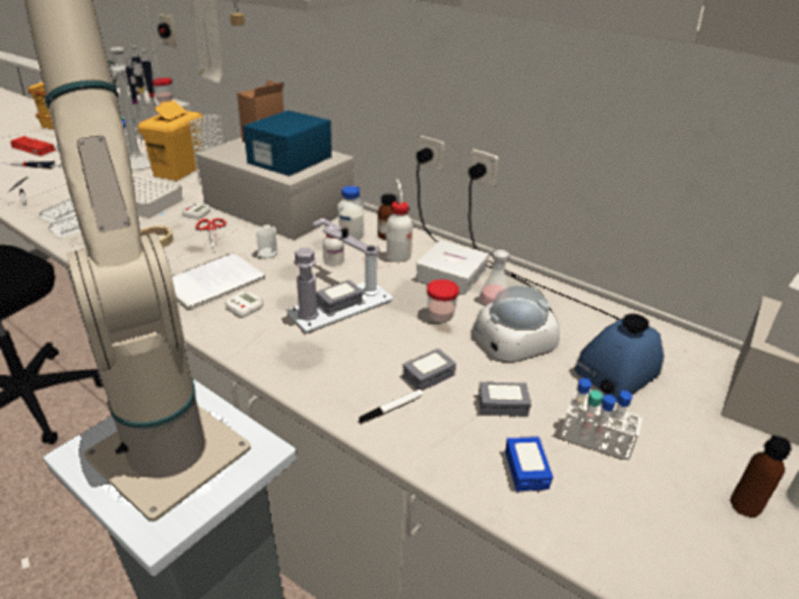

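Top view (800-wide pixels): clamp base runs from the bolt post (275,342) to the pillar (308,255), and its bar is swung to the upper left. Grey boxes are at (458,343) and (540,333), with the blue look-alike at (600,395). The timer is at (210,378), the cup at (405,240) and the marker at (455,405). Image right is -y and image up is +x.

```bash
python3 - <<'E'
from h import *; import pickle
a,b=pickle.load(open('d0.pkl','rb'))
im=a['image']; hsv=cv2.cvtColor(im,cv2.COLOR_RGB2HSV)
def q(px,z): return onz(a,np.array(px)/1.5625,z)[0].round(1)
print('box px', q([458,343],34),q([540,333],34),'bolt',q([272,338],165),'pillar',q([306,252],125),'cup',q([405,238],76),'timer',q([210,378],20),'knob',q([258,244],145))
g=cv2.cvtColor(im,cv2.COLOR_RGB2GRAY)
for n,(x,y) in {'A':(293,219),'B':(346,213),'seat':(190,194)}.items():
    x0,y0=x-26,y-26; c=g[y0:y+26,x0:x+26]
    big=cv2.resize(c,None,fx=6,fy=6,interpolation=cv2.INTER_CUBIC)
    seed=cv2.GaussianBlur(big,(9,9),0)
    # dark/box mask: darker than bench
    m=(hsv[y0:y+26,x0:x+26,2]<125).astype(np.uint8)*255
    if n!='seat':
        mb=cv2.threshold(seed,0,255,cv2.THRESH_BINARY_INV+cv2.THRESH_OTSU)[1]
        cs=cv2.findContours(mb,cv2.RETR_EXTERNAL,cv2.CHAIN_APPROX_NONE)[0]
        k=max(cs,key=cv2.contourArea); r=cv2.minAreaRect(k)
        pts=cv2.boxPoints(r)/6-0.42+[x0,y0]
        w=onz(a,pts,34); print(n,'outer',w.mean(0).round(1),np.linalg.norm(w[1]-w[0]).round(1),np.linalg.norm(w[2]-w[1]).round(1))
    mb=cv2.threshold(seed,0,255,cv2.THRESH_BINARY+cv2.THRESH_OTSU)[1]
    cs=cv2.findContours(mb,cv2.RETR_LIST,cv2.CHAIN_APPROX_NONE)[0]
    cs=[k for k in cs if cv2.pointPolygonTest(k,(156,156),False)>0 and cv2.contourArea(k)<25000]
    for k in cs:
        r=cv2.minAreaRect(k); pts=cv2.boxPoints(r)/6-0.42+[x0,y0]
        w=onz(a,pts,48 if n=='seat' else 34); e=[w[1]-w[0],w[2]-w[1]]; L=[np.linalg.norm(v) for v in e]; v=e[int(np.argmax(L))]
        print(n,'label',w.mean(0).round(1),np.round(L,1),'long dir deg',np.degrees(np.arctan2(v[1],v[0])).round(1))
save(a,'clamp.png',(120,130,240,250),6)
E
```

```text
box px [ 447.1 -226.7   34. ] [ 468.3 -379.1   34. ] bolt [437.6  88.  165. ] pillar [592.3  46.2 125. ] cup [ 634.  -125.4   76. ] timer [374.2 234.8  20. ] knob [600.  125.6 145. ]
A outer [ 446.6 -220.9   34. ] 102.3 67.9
A label [ 449.7 -225.1   34. ] [64.3 42.7] long dir deg -16.4
B outer [ 464.5 -374.6   34. ] 108.7 62.7
B label [ 469.4 -381.6   34. ] [65.2 42.9] long dir deg -53.6
seat label [514.5  67.9  48. ] [62.5 40.2] long dir deg -15.6
```

View pics/clamp.png

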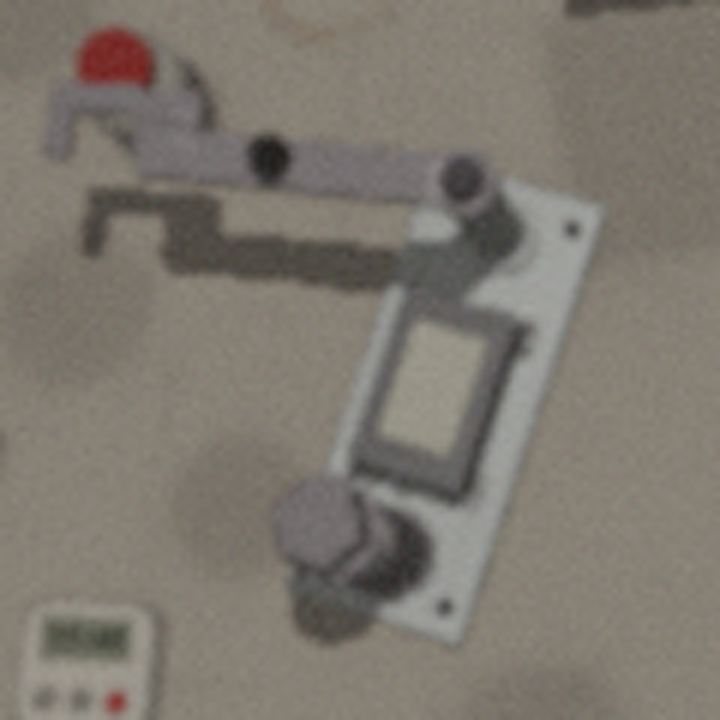

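Crop view: the bar (knob at crop (268,157)) lies open to the left of the pillar cap (463,180). The bolt's hex is at (320,525), and the seated box's label is at (435,385). The bolt–pillar line and the label both give a clamp angle of about -15.5°, with the nest at about (515.5, 67).

```bash
cat > plan.py <<'E'
import sys, json
from h import *
def plan(wps, st=None, tol=0.3):
    """wps: [x,y,z,yawdeg(,maxstep mm)] ; prints rows"""
    s=st or readout.read_state(); p=np.array(s['eef_pos'],float); Rt=R.from_euler('xyz',s['tool_rot'])
    rows=[]
    for w in wps:
        g=np.array(w[:3],float); G=R.from_euler('xyz',[-90,0,w[3]],degrees=True); ms=w[4] if len(w)>4 else 39
        d=g-p; rv=(Rt.inv()*G).as_rotvec(degrees=True)
        n=max(1,int(np.ceil(np.linalg.norm(d)/ms)),int(np.ceil(np.linalg.norm(rv)/4.9)))
        for i in range(n):
            sh=Rt.inv().apply((g-p)/(n-i))/40; tr=(Rt.inv()*G).as_rotvec(degrees=True)/(n-i)/5
            sh=sh.round(2);tr=tr.round(2)
            rows.append([*(sh+0.),*(tr+0.)]); p=p+Rt.apply(sh*40); Rt=Rt*R.from_rotvec(tr*5,degrees=True)
        rows.append('--')
    k=0
    for r in rows:
        if r=='--': print('  -- wp'); continue
        print(json.dumps([float(v) for v in r])+','); k+=1
    print(k,'rows; start',np.round(s['eef_pos'],1),np.degrees(s['tool_rot']).round(1),'w',round(float(s['width']),1),'t',round(float(s['clock']),2),'F',np.round(s['force'],1),'q7',round(float(s['qpos'][6]),2))
if __name__=='__main__': plan(json.loads(sys.argv[1]))
E
python3 plan.py '[[470,160,270,68],[448,-225,200,73.6]]'
```

```text
[-0.63, -0.08, -0.73, 0.0, -0.07, 0.0],
[-0.63, -0.08, -0.73, 0.0, -0.07, 0.0],
[-0.63, -0.08, -0.73, 0.0, -0.06, 0.0],
[-0.64, -0.08, -0.72, 0.0, -0.07, 0.0],
[-0.64, -0.08, -0.72, 0.0, -0.06, 0.0],
[-0.65, -0.08, -0.72, 0.0, -0.07, 0.0],
[-0.65, -0.08, -0.71, 0.0, -0.06, 0.0],
[-0.65, -0.08, -0.71, 0.0, -0.07, 0.0],
[-0.66, -0.08, -0.71, 0.0, -0.06, 0.0],
[-0.66, -0.09, -0.7, 0.0, -0.07, -0.01],
[-0.67, -0.08, -0.7, 0.0, -0.06, 0.0],
[-0.67, -0.09, -0.69, 0.0, -0.07, -0.01],
  -- wp
[-0.83, 0.16, -0.28, 0.0, -0.1, 0.0],
[-0.83, 0.16, -0.27, 0.0, -0.1, 0.0],
[-0.83, 0.16, -0.27, 0.0, -0.1, 0.0],
[-0.84, 0.16, -0.26, 0.0, -0.1, 0.0],
[-0.84, 0.16, -0.25, 0.0, -0.1, 0.0],
[-0.84, 0.16, -0.25, 0.0, -0.1, 0.0],
[-0.84, 0.16, -0.24, 0.0, -0.1, 0.0],
[-0.85, 0.16, -0.23, 0.0, -0.1, 0.0],
[-0.85, 0.16, -0.22, 0.0, -0.11, 0.0],
[-0.85, 0.16, -0.22, 0.0, -0.1, 0.0],
[-0.85, 0.15, -0.2, 0.0, -0.11, 0.0],
  -- wp
23 rows; start [284.1 584.  230.5] [-90.    0.1  64.1] w 85.2 t 0.1 F [-1.   0.5  0.3] q7 -0.02
```

Call:
{"name": "apply_moves", "arguments": {
  "commands": [
    [[-0.64,-0.08,-0.72,0,-0.07,0],[-0.64,-0.08,-0.72,0,-0.07,0],[-0.64,-0.08,-0.72,0,-0.07,0],[-0.64,-0.08,-0.72,0,-0.07,0],[-0.65,-0.08,-0.71,0,-0.07,0],[-0.65,-0.08,-0.71,0,-0.07,0],[-0.65,-0.08,-0.71,0,-0.07,0],[-0.65,-0.08,-0.71,0,-0.07,0]]
  ],
  "claw": 85
}}

```text
clock: 0.77
eef_pos: [402.4, 299.2, 250.5]
tool_rot: [-1.562, 0.005, 1.19]
force: [-0.3, 0.6, 0.8]
width: 84.7
```

Call:
{"name": "apply_moves", "arguments": {
  "commands": [
    [[-0.66,-0.08,-0.71,0,-0.06,0],[-0.66,-0.08,-0.7,0,-0.07,0],[-0.67,-0.08,-0.7,0,-0.06,0],[-0.67,-0.08,-0.69,0,-0.07,0],[-0.83,0.16,-0.28,0,-0.1,0],[-0.83,0.16,-0.27,0,-0.1,0],[-0.83,0.16,-0.27,0,-0.1,0],[-0.84,0.16,-0.26,0,-0.1,0]]
  ]
}}

```text
clock: 1.43
eef_pos: [468.9, 3.8, 238.1]
tool_rot: [-1.568, 0.002, 1.249]
force: [1.7, -0.2, 0.4]
width: 85.0
```

```bash
python3 plan.py '[[448,-225,200,73.6]]'
```

```text
[-0.93, 0.16, -0.22, -0.01, -0.07, 0.0],
[-0.93, 0.16, -0.21, -0.01, -0.07, -0.01],
[-0.94, 0.16, -0.21, 0.0, -0.07, 0.0],
[-0.93, 0.16, -0.2, -0.01, -0.07, -0.01],
[-0.94, 0.16, -0.2, 0.0, -0.07, 0.0],
[-0.94, 0.16, -0.19, -0.01, -0.06, -0.01],
  -- wp
6 rows; start [468.9   3.8 238.1] [-89.8   0.1  71.5] w 85.0 t 1.43 F [ 1.7 -0.2  0.4] q7 1.22
```

Call:
{"name": "apply_moves", "arguments": {
  "commands": [
    [[-0.93,0.16,-0.22,0,-0.07,0],[-0.93,0.16,-0.21,0,-0.07,0],[-0.94,0.16,-0.21,0,-0.07,0],[-0.93,0.16,-0.2,0,-0.07,0],[-0.94,0.16,-0.2,0,-0.07,0],[-0.94,0.16,-0.2,0,-0.07,0]]
  ]
}}

```text
clock: 1.93
eef_pos: [445.5, -234.9, 197.5]
tool_rot: [-1.567, 0.001, 1.29]
force: [0.6, -0.1, 0.3]
width: 85.1
```

```bash
python3 - <<'E'
from h import *
d=snap('wrist'); save(d,'w1.png',f=1.56); print(ray(d,[256,192]), readout.read_state()['eef_pos'])
for n,P in {'A':[449,-225,34],'B':[469,-381,34]}.items(): print(n,proj(d,P))
import pickle;pickle.dump(d,open('w1.pkl','wb'))
E
```

```text
(array([ 373.8328017 , -212.91282905,  340.12787924]), array([[ 0.28353595, -0.08698267, -0.9550844 ]])) [ 443.0525917  -245.32153533  196.71737508]
A [[266.07649405 174.65658235]]
B [[138.13303449 228.1745931 ]]
```

View pics/w1.png

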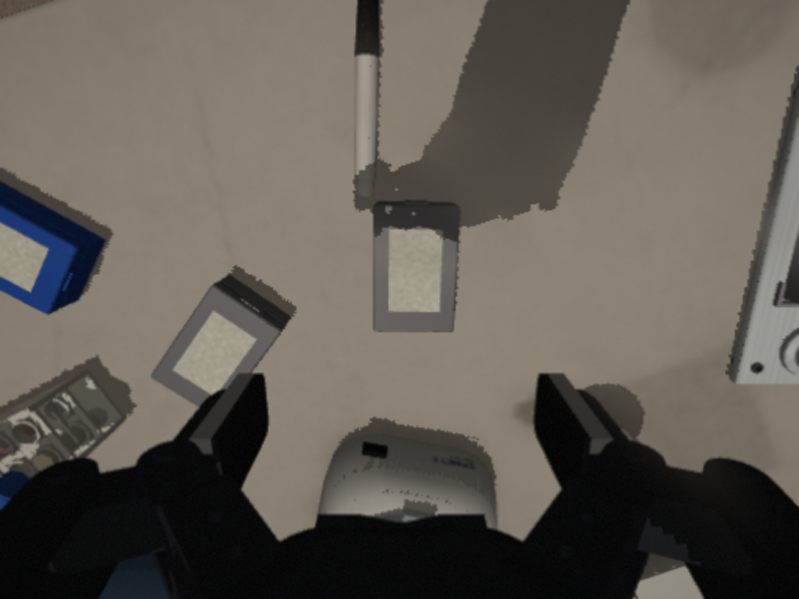

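Wrist view: box A is centred at about (415,270), box B at about (217,352) and the blue look-alike at the left edge. The marker's tip is just above A, at (365,195). Labels look centred on the lids, so I'll measure them.

```bash
cat >> h.py <<'E'
def labels(d,z,amin=300,thr=None,near=None):
    im=d['image']; hsv=cv2.cvtColor(im,cv2.COLOR_RGB2HSV)
    g=cv2.GaussianBlur(cv2.cvtColor(im,cv2.COLOR_RGB2GRAY),(3,3),0)
    m=((g>(thr or 130))&(hsv[:,:,1]<90)).astype(np.uint8)*255
    m=cv2.morphologyEx(m,cv2.MORPH_OPEN,np.ones((3,3)))
    for k in cv2.findContours(m,cv2.RETR_EXTERNAL,cv2.CHAIN_APPROX_NONE)[0]:
        if cv2.contourArea(k)<amin: continue
        r=cv2.minAreaRect(onz(d,k.reshape(-1,2),z)[:,:2].astype(np.float32)); L=r[1]
        p=cv2.boxPoints(r); e=[p[1]-p[0],p[2]-p[1]]; v=max(e,key=np.linalg.norm)
        if 20<min(L) and max(L)<130: print('label',np.round(r[0],1),'size',np.round(sorted(L),1),'dir',round((np.degrees(np.arctan2(v[1],v[0]))+90)%180-90,1),'px',k.reshape(-1,2).mean(0).round())
E
python3 - <<'E'
from h import *; import pickle
d=pickle.load(open('w1.pkl','rb'))
g=cv2.cvtColor(d['image'],cv2.COLOR_RGB2GRAY); print(g[172,266],g[170,290-5],g[250,266],g[225,139])
labels(d,34,thr=(int(g[172,266])+max(int(g[250,266]),100))//2)
E
python3 plan.py '[[449,-225,100,73.6]]'
```

```text
154 103 132 158
label [ 467.2 -381.8] size [34.3 56. ] dir -53.9 px [137. 226.]
label [549.2  15.3] size [ 42.4 103.9] dir -15.6 px [495. 205.]
label [ 448.3 -225.1] size [33.8 56.2] dir -16.5 px [265. 174.]
label [ 364.  -483.2] size [30.2 32.6] dir -48.1 px [ 12. 164.]
[0.18, 0.8, 0.0, -0.01, -0.02, -0.03],
[0.18, 0.81, 0.0, -0.01, -0.02, -0.03],
[0.18, 0.8, 0.0, -0.02, -0.03, -0.04],
  -- wp
3 rows; start [ 443.1 -245.3  196.7] [-89.8   0.5  73.3] w 85.1 t 1.98 F [-0.1 -8.6  0.1] q7 1.78
```

Call:
{"name": "apply_moves", "arguments": {
  "commands": [
    [[0.18,0.8,0,-0.01,-0.02,-0.03],[0.18,0.8,0,-0.01,-0.02,-0.03],[0.18,0.8,0,-0.01,-0.03,-0.03],[0,0,0,0,0,0],[0,0,0,0,0,0]]
  ]
}}

```text
clock: 2.4
eef_pos: [448.0, -233.9, 97.6]
tool_rot: [-1.574, 0.005, 1.269]
force: [0.3, 0.4, -0.1]
width: 85.1
```

```bash
python3 plan.py '[[448.5,-225,30,73.5,30],[448.5,-225,8,73.5,12]]'
```

```text
[0.07, 0.56, 0.02, 0.01, -0.05, -0.02],
[0.08, 0.56, 0.02, 0.01, -0.05, -0.02],
[0.07, 0.57, 0.02, 0.01, -0.06, -0.01],
  -- wp
[0.0, 0.27, 0.0, 0.0, 0.0, 0.0],
[0.0, 0.28, 0.0, 0.0, 0.0, 0.0],
  -- wp
5 rows; start [ 448.  -233.9   97.6] [-90.2   0.3  72.7] w 85.1 t 2.4 F [ 0.3  0.4 -0.1] q7 1.78
```

Call:
{"name": "apply_moves", "arguments": {
  "commands": [
    [[0.1,0.56,0.02,0.01,-0.05,-0.02],[0.1,0.56,0.02,0.01,-0.05,-0.02],[0.05,0.5,0.02,0.01,-0.06,0],[0,0,0,0,0,0],[0,0,0,0,0,0]]
  ]
}}

```text
clock: 2.82
eef_pos: [454.1, -226.0, 38.6]
tool_rot: [-1.582, 0.003, 1.284]
force: [-0.1, -0.1, -0.0]
width: 85.0
```

```bash
python3 plan.py '[[448.5,-225,8,73.5,12]]'
```

```text
[0.0, 0.25, 0.05, 0.04, 0.01, -0.01],
[-0.01, 0.26, 0.05, 0.04, 0.0, -0.01],
[0.0, 0.25, 0.05, 0.05, 0.01, -0.02],
  -- wp
3 rows; start [ 454.1 -226.    38.6] [-90.6   0.2  73.6] w 85.0 t 2.82 F [-0.1 -0.1 -0. ] q7 1.78
```

Call:
{"name": "apply_moves", "arguments": {
  "commands": [
    [[0,0.25,0.06,0.05,0,-0.01],[0,0.26,0.06,0.05,0,-0.01],[0,0.27,0.06,0.04,0,-0.01],[0,0.05,0,0,0,0],[0,0,0,0,0,0]]
  ]
}}

```text
clock: 3.23
eef_pos: [450.6, -226.4, 8.2]
tool_rot: [-1.578, 0.003, 1.284]
force: [-0.2, -0.9, 0.6]
width: 85.3
```

```bash
python3 plan.py '[[448.5,-225,8,73.5,12]]'
```

```text
[0.02, 0.0, 0.06, 0.09, 0.01, -0.03],
  -- wp
1 rows; start [ 450.6 -226.4    8.2] [-90.4   0.1  73.6] w 85.3 t 3.23 F [-0.2 -0.9  0.6] q7 1.79
```

Call:
{"name": "apply_moves", "arguments": {
  "commands": [
    [[0.02,0,0.06,0.09,0,-0.03],[0,0,0,0,0,0],[0,0,0,0,0,0],[0,0,0,0,0,0],[0,0,0,0,0,0],[0,0,0,0,0,0],[0,0,0,0,0,0]]
  ],
  "claw": 45
}}

```text
clock: 3.82
eef_pos: [448.2, -225.1, 8.8]
tool_rot: [-1.57, -0.0, 1.283]
force: [0.3, 0.5, -1.6]
width: 56.9
```

```bash
python3 plan.py '[[450,-225,110,74.5,35],[515,50,150,74.5],[515.5,67,115,74.5,20]]'
```

```text
[0.01, -0.84, -0.01, 0.0, -0.07, 0.0],
[0.0, -0.85, -0.01, -0.01, -0.06, 0.0],
[0.01, -0.84, -0.02, 0.0, -0.07, 0.0],
  -- wp
[0.88, -0.12, 0.03, 0.0, 0.0, 0.0],
[0.88, -0.13, 0.03, 0.0, 0.0, 0.0],
[0.88, -0.12, 0.03, 0.0, 0.0, 0.0],
[0.88, -0.13, 0.04, 0.0, 0.0, 0.0],
[0.88, -0.12, 0.03, 0.0, 0.0, 0.0],
[0.89, -0.13, 0.04, 0.0, 0.0, 0.0],
[0.88, -0.12, 0.03, 0.0, 0.0, 0.0],
[0.89, -0.13, 0.04, 0.0, 0.0, 0.0],
  -- wp
[0.2, 0.44, 0.05, 0.0, 0.0, 0.0],
[0.21, 0.44, 0.05, 0.0, 0.0, 0.0],
  -- wp
13 rows; start [ 448.2 -225.1    8.8] [-89.9  -0.   73.5] w 56.9 t 3.82 F [ 0.3  0.5 -1.6] q7 1.79
```

Call:
{"name": "apply_moves", "arguments": {
  "commands": [
    [[0,-0.84,-0.01,0,-0.07,0],[0,-0.85,-0.01,0,-0.06,0],[0,-0.84,-0.02,0,-0.07,0],[0.85,-0.3,0.03,0,0,0],[0.85,-0.2,0.03,0,0,0],[0.85,-0.1,0.03,0,0,0],[0.5,-0.1,0.03,0,0,0],[0,0,0,0,0,0]]
  ]
}}

```text
clock: 4.48
eef_pos: [477.8, -104.7, 141.3]
tool_rot: [-1.565, -0.002, 1.293]
force: [0.7, 0.4, -2.7]
width: 57.0
```

```bash
python3 plan.py '[[492,-17,140,74.5],[515.5,67,110,74.5,25]]'
```

```text
[0.73, 0.01, 0.09, -0.02, -0.03, 0.01],
[0.74, 0.01, 0.08, -0.02, -0.03, 0.01],
[0.74, 0.02, 0.09, -0.02, -0.03, 0.0],
  -- wp
[0.54, 0.19, 0.0, 0.0, 0.0, 0.0],
[0.55, 0.19, 0.0, 0.0, 0.0, 0.0],
[0.54, 0.18, -0.01, 0.0, 0.0, 0.0],
[0.55, 0.19, 0.0, 0.0, 0.0, 0.0],
  -- wp
7 rows; start [ 477.8 -104.7  141.3] [-89.7  -0.1  74.1] w 57.0 t 4.48 F [ 0.7  0.4 -2.7] q7 1.56
```

Call:
{"name": "apply_moves", "arguments": {
  "commands": [
    [[0.7,0.0,0.07,-0.02,-0.03,0.01],[0.5,0,0.08,-0.02,-0.03,0],[0.2,0,0,0,0,0],[0,0,0,0,0,0]]
  ]
}}

```text
clock: 4.82
eef_pos: [487.5, -48.0, 141.6]
tool_rot: [-1.57, 0.0, 1.299]
force: [0.8, -0.2, -0.9]
width: 56.3
```

```bash
python3 - <<'E'
from h import *
d=snap('wrist');s=readout.read_state(); print(s['eef_pos'])
labels(d,48,thr=140); print(proj(d,[515,67.5,48])); save(d,'w2.png',f=1.56)
E
python3 plan.py '[[492,-17,135,74.5],[515.5,67,100,74.5,25]]'
```

```text
[487.05070014 -49.06750909 141.52490629]
label [699.6  29.2] size [29.6 77.2] dir 19.8 px [388. 364.]
label [594.4 -77.3] size [47.2 73.3] dir 74.5 px [254. 309.]
label [610.7 104.2] size [ 94.9 103.2] dir 88.1 px [462. 263.]
label [518.4  20.1] size [35.9 89.7] dir 3.8 px [344. 206.]
label [511.9  67.8] size [36.8 58.1] dir -16.1 px [398. 183.]
label [499.7 114.9] size [88.5 92.5] dir -1.6 px [458. 151.]
label [401.1 123.4] size [25.2 78. ] dir 74.1 px [455.  15.]
[[397.59911459 188.30832895]]
[0.81, 0.16, 0.1, -0.01, -0.03, -0.01],
  -- wp
[0.54, 0.22, 0.0, 0.0, 0.0, 0.0],
[0.55, 0.22, 0.0, 0.0, 0.0, 0.0],
[0.54, 0.22, 0.0, 0.0, 0.0, 0.0],
[0.55, 0.22, -0.01, 0.0, 0.0, 0.0],
  -- wp
5 rows; start [487.1 -49.1 141.5] [-89.9   0.   74.4] w 56.9 t 4.87 F [ 0.2  0.7 -0.9] q7 1.45
```

View pics/w2.png

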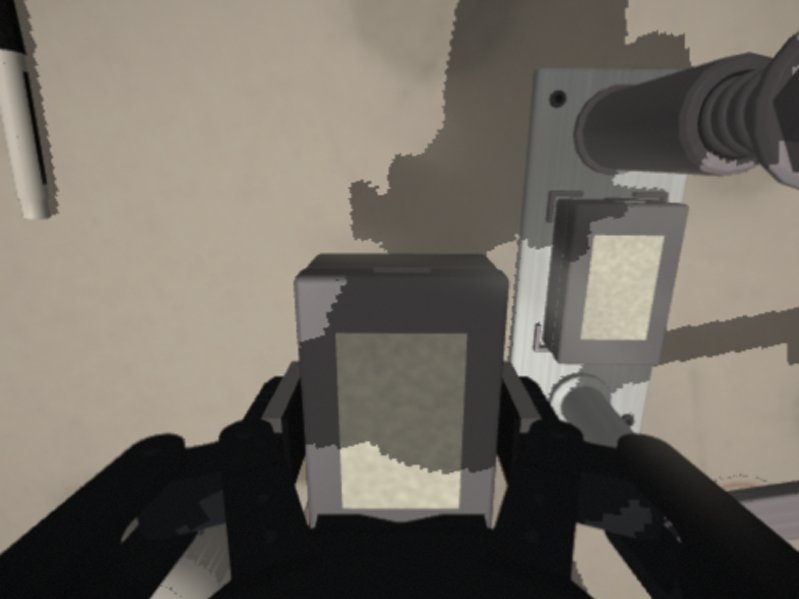

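Wrist view: box A is held square between the jaws, the seated box's label is at (622,288) and its lips are clear. The nest estimate is (514, 67.5) with yaw 74.4°.

Call:
{"name": "apply_moves", "arguments": {
  "commands": [
    [[0.8,0.1,0.1,-0.01,-0.01,-0.01],[0.6,0.1,0.03,0,0,0],[0.6,0.1,0,0,0,0],[0.5,0.1,0,0,0,0],[0.3,0,0,0,0,0],[0,0,0,0,0,0]]
  ]
}}

```text
clock: 5.37
eef_pos: [513.7, 49.1, 123.9]
tool_rot: [-1.572, 0.008, 1.279]
force: [0.9, 0.8, -2.0]
width: 57.0
```

```bash
python3 plan.py '[[514,67.5,80,74.4,15],[514,67.5,58,74.4,11]]'
```

```text
[0.11, 0.27, 0.03, 0.0, -0.06, -0.02],
[0.11, 0.27, 0.03, 0.0, -0.05, -0.02],
[0.11, 0.28, 0.03, 0.0, -0.06, -0.03],
[0.12, 0.27, 0.03, 0.01, -0.05, -0.02],
  -- wp
[0.0, 0.18, 0.0, 0.0, 0.0, 0.0],
[0.0, 0.19, 0.0, 0.0, 0.0, 0.0],
[0.0, 0.18, 0.0, 0.0, 0.0, 0.0],
  -- wp
7 rows; start [513.7  49.1 123.9] [-90.    0.5  73.3] w 57.0 t 5.37 F [ 0.9  0.8 -2. ] q7 1.26
```

Call:
{"name": "apply_moves", "arguments": {
  "commands": [
    [[0.13,0.27,0.05,0,-0.06,-0.02],[0.12,0.27,0.04,0,-0.06,-0.02],[0.12,0.28,0.04,0,-0.06,-0.02],[0.12,0.27,0.03,0,-0.04,-0.02],[0.05,0.05,0.02,0,0,0],[0,0,0,0,0,0]]
  ]
}}

```text
clock: 5.87
eef_pos: [513.3, 58.1, 77.9]
tool_rot: [-1.574, 0.008, 1.286]
force: [0.4, 0.3, -1.0]
width: 56.9
```

```bash
python3 plan.py '[[514,67.5,60,74.4,12]]'
```

```text
[0.12, 0.22, 0.03, 0.02, -0.07, -0.05],
[0.11, 0.23, 0.02, 0.02, -0.08, -0.05],
  -- wp
2 rows; start [513.3  58.1  77.9] [-90.2   0.5  73.7] w 56.9 t 5.87 F [ 0.4  0.3 -1. ] q7 1.26
```

Call:
{"name": "apply_moves", "arguments": {
  "commands": [
    [[0.25,0.1,0.04,0.02,-0.1,-0.1],[0.15,0.12,0.03,0.02,-0.1,-0.05],[0.05,0.12,0,0,0,0],[0,0,0,0,0,0],[0,0,0,0,0,0]]
  ]
}}

```text
clock: 6.28
eef_pos: [517.1, 73.9, 64.8]
tool_rot: [-1.574, -0.005, 1.3]
force: [-0.2, 0.0, -1.9]
width: 56.8
```

```bash
python3 plan.py '[[514,67.5,57.5,74.4,12]]'
```

```text
[-0.18, 0.18, 0.03, 0.03, 0.02, 0.06],
  -- wp
1 rows; start [517.1  73.9  64.8] [-90.2  -0.3  74.5] w 56.8 t 6.28 F [-0.2  0.  -1.9] q7 1.26
```

Call:
{"name": "apply_moves", "arguments": {
  "commands": [
    [[-0.14,0.04,0.03,0.03,0.02,0.05],[-0.03,0,0.02,0,0,0],[0,0,0,0,0,0],[0,0,0,0,0,0],[0,0,0,0,0,0]]
  ]
}}

```text
clock: 6.7
eef_pos: [513.1, 66.7, 63.6]
tool_rot: [-1.571, -0.0, 1.298]
force: [0.4, 0.1, -1.0]
width: 56.8
```

```bash
python3 plan.py '[[514,67.5,57,74.4,12]]'
```

```text
[0.02, 0.16, -0.02, 0.01, 0.0, 0.0],
  -- wp
1 rows; start [513.1  66.7  63.6] [-90.   -0.   74.4] w 56.8 t 6.7 F [ 0.4  0.1 -1. ] q7 1.27
```

Good. I'll lower it gently and release.

Call:
{"name": "apply_moves", "arguments": {
  "commands": [
    [[0.01,0.1,-0.02,0,0,0],[0.01,0.07,0,0,0,0],[0,0.04,0,0,0,0],[0,0,0,0,0,0],[0,0,0,0,0,0]]
  ]
}}

```text
clock: 7.12
eef_pos: [515.1, 67.5, 56.6]
tool_rot: [-1.573, -0.001, 1.298]
force: [-0.5, -0.2, -1.3]
width: 56.7
```

```bash
python3 plan.py '[[514,67.5,57,74.4,12]]'
```

```text
[-0.01, -0.01, 0.03, 0.03, -0.01, 0.02],
  -- wp
1 rows; start [515.1  67.5  56.6] [-90.1  -0.1  74.4] w 56.7 t 7.12 F [-0.5 -0.2 -1.3] q7 1.27
```

Call:
{"name": "apply_moves", "arguments": {
  "commands": [
    [[0,0.02,0,0,0,0],[0,0,0,0,0,0],[0,0,0,0,0,0],[0,0,0,0,0,0],[0,0,0,0,0,0]]
  ],
  "claw": 82
}}

```text
clock: 7.53
eef_pos: [515.5, 67.8, 55.2]
tool_rot: [-1.574, -0.002, 1.298]
force: [-0.3, 0.0, -0.9]
width: 81.8
```

```bash
python3 plan.py '[[516,68,170,74.4,35],[480,-250,180,50,38],[468,-380,130,36.2]]'
```

```text
[0.0, -0.72, 0.0, 0.01, 0.0, 0.0],
[0.0, -0.72, -0.01, 0.01, 0.0, 0.01],
[0.01, -0.71, 0.0, 0.01, 0.0, 0.0],
[0.0, -0.72, 0.0, 0.0, 0.0, 0.01],
  -- wp
[-0.88, -0.03, -0.14, 0.0, 0.54, 0.0],
[-0.87, -0.03, -0.18, 0.0, 0.54, 0.0],
[-0.86, -0.03, -0.22, 0.0, 0.54, 0.0],
[-0.85, -0.03, -0.27, 0.0, 0.54, 0.0],
[-0.83, -0.03, -0.3, 0.0, 0.54, 0.0],
[-0.82, -0.02, -0.34, 0.0, 0.54, 0.0],
[-0.8, -0.03, -0.38, 0.0, 0.55, 0.0],
[-0.79, -0.02, -0.42, 0.0, 0.54, 0.0],
[-0.76, -0.03, -0.46, 0.0, 0.55, 0.0],
  -- wp
[-0.67, 0.31, -0.47, 0.0, 0.69, 0.0],
[-0.64, 0.31, -0.5, 0.0, 0.69, 0.0],
[-0.61, 0.32, -0.54, 0.0, 0.69, 0.0],
[-0.58, 0.31, -0.58, 0.0, 0.69, 0.0],
  -- wp
17 rows; start [515.5  67.8  55.2] [-90.2  -0.1  74.4] w 81.8 t 7.53 F [-0.3  0.  -0.9] q7 1.27
```

Call:
{"name": "apply_moves", "arguments": {
  "commands": [
    [[0,-0.5,0,0,0,0],[0,-0.72,0,0,0,0],[0,-0.72,0,0,0,0],[0,-0.5,0,0,0,0],[-0.3,-0.3,-0.05,0,0,0],[-0.87,-0.1,-0.18,0,0.54,0],[-0.86,-0.03,-0.22,0,0.54,0],[-0.85,-0.03,-0.27,0,0.54,0]]
  ]
}}

```text
clock: 8.2
eef_pos: [508.1, -43.6, 175.3]
tool_rot: [-1.571, -0.007, 1.171]
force: [1.1, -0.1, 0.3]
width: 82.0
```

Call:
{"name": "apply_moves", "arguments": {
  "commands": [
    [[-0.83,-0.03,-0.3,0,0.54,0],[-0.82,0,-0.34,0,0.6,0],[-0.8,0,-0.38,0,0.6,0],[-0.79,0,-0.42,0,0.6,0],[-0.76,0,-0.46,0,0.6,0],[-0.6,0.1,-0.4,0,0.6,0],[-0.3,0.1,-0.2,0,0.6,0],[0,0,0,0,0,0]]
  ]
}}

```text
clock: 8.87
eef_pos: [489.6, -283.0, 168.8]
tool_rot: [-1.576, -0.005, 0.78]
force: [-0.5, 0.2, 0.1]
width: 82.1
```

```bash
python3 - <<'E'
from h import *
d=snap('wrist'); labels(d,34,thr=143)
d=snap('top'); labels(d,82,amin=80,thr=120)
E
python3 plan.py '[[467.5,-381.5,100,36.2,30]]'
```

```text
label [ 356.3 -489.6] size [32.8 49.6] dir 41.9 px [ 23. 230.]
label [ 467.3 -381.7] size [34.8 56.8] dir -53.6 px [176. 228.]
label [  59.9 -194.1] size [ 31.3 114.9] dir -28.5 px [282. 365.]
label [230.3  98. ] size [ 27.  116.1] dir -32.2 px [173. 296.]
label [251.4 133. ] size [ 20.9 116.6] dir -32.5 px [161. 288.]
label [517.2  68. ] size [38.7 60.9] dir -15.8 px [190. 191.]
label [ 796.3 -195.2] size [34.2 35.2] dir -89.0 px [284.  99.]
[-0.45, 0.34, -0.28, 0.01, 0.36, 0.02],
[-0.44, 0.34, -0.29, 0.0, 0.36, 0.02],
[-0.43, 0.35, -0.31, 0.01, 0.35, 0.01],
[-0.42, 0.34, -0.32, 0.0, 0.36, 0.02],
[-0.4, 0.35, -0.33, 0.01, 0.35, 0.01],
  -- wp
5 rows; start [ 490.7 -278.8  169. ] [-90.2  -0.4  45.1] w 81.8 t 8.97 F [ 0.6  0.2 -0.4] q7 1.47
```

Call:
{"name": "apply_moves", "arguments": {
  "commands": [
    [[-0.48,0.34,-0.3,0,0.4,0.02],[-0.46,0.34,-0.3,0,0.4,0.02],[-0.44,0.35,-0.31,0,0.38,0.01],[-0.42,0.34,-0.32,0,0.36,0.02],[-0.35,0.3,-0.3,0,0.3,0.01],[-0.1,0,-0.1,0,0.1,0],[0,0,0,0,0,0]]
  ]
}}

```text
clock: 9.55
eef_pos: [477.5, -366.6, 99.2]
tool_rot: [-1.563, -0.015, 0.646]
force: [0.3, 0.2, 0.7]
width: 82.0
```

```bash
python3 plan.py '[[467.5,-381.7,40,36.3,25]]'
```

```text
[-0.15, 0.49, -0.05, -0.03, 0.05, 0.06],
[-0.15, 0.49, -0.06, -0.03, 0.04, 0.05],
[-0.14, 0.5, -0.05, -0.03, 0.05, 0.06],
  -- wp
3 rows; start [ 477.5 -366.6   99.2] [-89.5  -0.8  37. ] w 82.0 t 9.55 F [0.3 0.2 0.7] q7 1.53
```

Call:
{"name": "apply_moves", "arguments": {
  "commands": [
    [[-0.25,0.4,-0.09,-0.05,0.07,0.1],[-0.16,0.45,-0.06,-0.03,0.04,0.06],[-0.1,0.4,-0.05,-0.03,0.03,0.04],[0,0.1,0,0,0,0],[0,0,0,0,0,0],[0,0,0,0,0,0]]
  ]
}}

```text
clock: 10.05
eef_pos: [476.4, -370.2, 48.5]
tool_rot: [-1.571, -0.009, 0.655]
force: [0.2, -0.2, 0.6]
width: 82.2
```

```bash
python3 plan.py '[[467.5,-381.7,8,36.3,11]]'
```

```text
[-0.09, 0.25, -0.02, 0.0, 0.06, 0.02],
[-0.09, 0.25, -0.02, 0.0, 0.06, 0.03],
[-0.09, 0.26, -0.03, 0.0, 0.06, 0.02],
[-0.08, 0.25, -0.02, 0.01, 0.07, 0.03],
  -- wp
4 rows; start [ 476.4 -370.2   48.5] [-90.   -0.5  37.5] w 82.2 t 10.05 F [ 0.2 -0.2  0.6] q7 1.56
```

Call:
{"name": "apply_moves", "arguments": {
  "commands": [
    [[-0.3,0,-0.08,0,0.2,0.1],[-0.15,0,-0.04,0,0.1,0.05],[-0.03,0,0,0,0,0],[0,0,0,0,0,0],[0,0,0,0,0,0]]
  ]
}}

```text
clock: 10.47
eef_pos: [466.1, -386.2, 52.8]
tool_rot: [-1.577, 0.003, 0.63]
force: [0.3, 0.2, 0.6]
width: 82.1
```

```bash
python3 plan.py '[[467.5,-381.7,8,36.3,11]]'
```

```text
[0.02, 0.22, 0.02, 0.01, -0.01, -0.01],
[0.02, 0.22, 0.01, 0.01, -0.01, -0.01],
[0.02, 0.23, 0.02, 0.02, -0.01, 0.0],
[0.02, 0.22, 0.01, 0.01, -0.01, -0.01],
[0.02, 0.23, 0.01, 0.02, 0.0, 0.0],
  -- wp
5 rows; start [ 466.1 -386.2   52.8] [-90.3   0.2  36.1] w 82.1 t 10.47 F [0.3 0.2 0.6] q7 1.55
```

Call:
{"name": "apply_moves", "arguments": {
  "commands": [
    [[0.03,0.22,0.03,0.01,-0.01,-0.01],[0.03,0.24,0.03,0.01,-0.01,-0.01],[0.03,0.24,0.03,0.02,-0.01,0],[0.03,0.24,0.02,0.01,-0.01,-0.01],[0.02,0.2,0.01,0.02,0,0],[0,0,0,0,0,0],[0,0,0,0,0,0]]
  ]
}}

```text
clock: 11.05
eef_pos: [467.5, -377.4, 0.9]
tool_rot: [-1.567, -0.0, 0.634]
force: [-0.1, -0.2, 0.3]
width: 82.0
```

```bash
python3 plan.py '[[467.5,-381.7,8,36.3,11]]'
```

```text
[-0.06, -0.18, -0.08, -0.04, 0.0, 0.0],
  -- wp
1 rows; start [ 467.5 -377.4    0.9] [-89.8  -0.   36.3] w 82.0 t 11.05 F [-0.1 -0.2  0.3] q7 1.57
```

Call:
{"name": "apply_moves", "arguments": {
  "commands": [
    [[-0.05,-0.17,-0.09,-0.04,0,0],[0,-0.02,-0.02,0,0,0],[0,0,0,0,0,0],[0,0,0,0,0,0]]
  ]
}}

```text
clock: 11.38
eef_pos: [468.7, -383.3, 9.5]
tool_rot: [-1.572, -0.0, 0.634]
force: [-0.1, -0.4, 0.0]
width: 82.2
```

```bash
python3 plan.py '[[467.5,-381.7,8,36.3,11]]'
```

```text
[0.0, 0.04, 0.05, 0.01, 0.0, 0.0],
  -- wp
1 rows; start [ 468.7 -383.3    9.5] [-90.1  -0.   36.3] w 82.2 t 11.38 F [-0.1 -0.4  0. ] q7 1.57
```

Call:
{"name": "apply_moves", "arguments": {
  "commands": [
    [[0,0.02,0.04,0,0,0],[0,0,0,0,0,0],[0,0,0,0,0,0],[0,0,0,0,0,0],[0,0,0,0,0,0],[0,0,0,0,0,0]]
  ],
  "claw": 45
}}

```text
clock: 11.88
eef_pos: [468.2, -382.2, 10.2]
tool_rot: [-1.574, -0.001, 0.633]
force: [-0.6, -0.3, 0.0]
width: 56.7
```

```bash
python3 plan.py '[[468,-380,140,40,30],[490,-60,185,74.4,37]]'
```

```text
[0.01, -0.65, 0.01, 0.01, -0.15, 0.0],
[0.01, -0.65, 0.01, 0.01, -0.15, 0.0],
[0.0, -0.65, 0.01, 0.01, -0.15, 0.0],
[0.01, -0.65, 0.01, 0.0, -0.15, 0.0],
[0.0, -0.65, 0.0, 0.01, -0.14, 0.01],
  -- wp
[0.62, -0.12, 0.64, 0.0, -0.76, 0.0],
[0.66, -0.12, 0.6, 0.0, -0.77, 0.0],
[0.7, -0.13, 0.55, 0.0, -0.76, 0.0],
[0.73, -0.12, 0.51, 0.0, -0.77, 0.0],
[0.77, -0.13, 0.46, 0.0, -0.76, 0.0],
[0.79, -0.12, 0.4, 0.0, -0.77, 0.0],
[0.82, -0.13, 0.35, 0.0, -0.76, 0.0],
[0.84, -0.12, 0.3, 0.0, -0.77, 0.0],
[0.86, -0.13, 0.24, 0.0, -0.76, 0.0],
  -- wp
14 rows; start [ 468.2 -382.2   10.2] [-90.2  -0.   36.3] w 56.7 t 11.88 F [-0.6 -0.3  0. ] q7 1.57
```

Call:
{"name": "apply_moves", "arguments": {
  "commands": [
    [[0,-0.65,0.01,0,-0.15,0],[0,-0.65,0.01,0,-0.15,0],[0,-0.65,0.01,0,-0.15,0],[0.3,-0.5,0.3,0,-0.4,0],[0.62,-0.2,0.64,0,-0.76,0],[0.66,-0.12,0.6,0,-0.77,0],[0.7,-0.13,0.55,0,-0.76,0],[0.73,-0.12,0.51,0,-0.77,0]]
  ]
}}

```text
clock: 12.55
eef_pos: [474.0, -227.4, 132.6]
tool_rot: [-1.575, 0.007, 0.972]
force: [1.4, 0.6, -1.2]
width: 56.5
```

```bash
python3 plan.py '[[490,-40,175,74.4,37]]'
```

```text
[0.68, -0.18, 0.38, 0.01, -0.62, -0.02],
[0.7, -0.18, 0.35, 0.01, -0.62, -0.01],
[0.72, -0.18, 0.31, 0.0, -0.63, -0.02],
[0.74, -0.18, 0.27, 0.0, -0.62, -0.01],
[0.75, -0.18, 0.23, 0.01, -0.63, -0.02],
[0.76, -0.18, 0.18, 0.0, -0.62, -0.01],
  -- wp
6 rows; start [ 474.  -227.4  132.6] [-90.2   0.4  55.7] w 56.5 t 12.55 F [ 1.4  0.6 -1.2] q7 1.56
```

Call:
{"name": "apply_moves", "arguments": {
  "commands": [
    [[0.68,-0.2,0.38,0.01,-0.62,-0.02],[0.7,-0.2,0.35,0.01,-0.62,-0.01],[0.72,-0.2,0.31,0,-0.63,-0.02],[0.74,-0.2,0.27,0,-0.62,-0.01],[0.7,-0.18,0.2,0,-0.6,0],[0.3,-0.1,0.1,0,-0.3,0],[0,0,0,0,0,0],[0,0,0,0,0,0]]
  ]
}}

```text
clock: 13.22
eef_pos: [485.0, -41.5, 177.2]
tool_rot: [-1.569, -0.003, 1.3]
force: [-1.0, -0.5, -2.3]
width: 56.8
```

```bash
python3 - <<'E'
from h import *
d=snap('wrist'); print(readout.read_state()['eef_pos']); labels(d,82,thr=140); print(proj(d,[515,67.5,82]))
E
python3 plan.py '[[514,67,130,74.4,37]]'
```

```text
[484.91914671 -41.81954762 177.08023813]
label [698.1  34.4] size [32.7 76.4] dir 18.0 px [386. 363.]
label [677.1 153.4] size [30.2 68. ] dir 35.0 px [496. 324.]
label [590.4 -69.9] size [43.8 72.8] dir 74.4 px [254. 305.]
label [582.9 104.3] size [ 68.5 120.6] dir 85.4 px [445. 247.]
label [515.2  67.9] size [36.8 57.7] dir -15.6 px [390. 191.]
label [505.7 126.8] size [ 74.1 103.7] dir 73.2 px [465. 158.]
label [401.6 126.8] size [34.2 91.7] dir 74.2 px [446.  23.]
[[388.94288496 192.47275932]]
[0.7, 0.3, 0.01, -0.01, 0.0, 0.01],
[0.7, 0.29, 0.01, 0.0, 0.0, 0.01],
[0.71, 0.3, 0.0, -0.01, 0.0, 0.01],
[0.7, 0.29, 0.01, 0.0, 0.0, 0.01],
  -- wp
4 rows; start [484.9 -41.8 177.1] [-89.9  -0.2  74.4] w 57.0 t 13.27 F [-0.2  0.6 -1.8] q7 1.46
```

Call:
{"name": "apply_moves", "arguments": {
  "commands": [
    [[0.7,0.2,0.01,0,0,0.01],[0.7,0.2,0.01,0,0,0],[0.7,0.2,0,0,0,0],[0.5,0.2,0,0,0,0],[0.1,0,0,0,0,0],[0,0,0,0,0,0],[0,0,0,0,0,0]]
  ]
}}

```text
clock: 13.85
eef_pos: [515.2, 50.4, 141.6]
tool_rot: [-1.57, 0.007, 1.272]
force: [0.7, -0.5, -1.0]
width: 56.7
```

```bash
python3 plan.py '[[514,67.5,98,74.4,12]]'
```

```text
[0.1, 0.27, 0.04, 0.0, -0.08, -0.02],
[0.1, 0.27, 0.04, 0.0, -0.07, -0.02],
[0.1, 0.27, 0.03, -0.01, -0.08, -0.02],
[0.11, 0.28, 0.04, 0.0, -0.07, -0.02],
  -- wp
4 rows; start [515.2  50.4 141.6] [-89.9   0.4  72.9] w 56.7 t 13.85 F [ 0.7 -0.5 -1. ] q7 1.27
```

Call:
{"name": "apply_moves", "arguments": {
  "commands": [
    [[0.3,0.2,0.07,0,-0.2,-0.05],[0.15,0.27,0.05,0,-0.1,-0.03],[0.05,0.25,0.03,0,-0.05,0],[0,0.2,0,0,0,0],[0,0,0,0,0,0],[0,0,0,0,0,0]]
  ]
}}

```text
clock: 14.35
eef_pos: [515.5, 64.0, 103.3]
tool_rot: [-1.572, 0.002, 1.293]
force: [0.1, -0.2, -1.0]
width: 56.8
```

```bash
python3 plan.py '[[514,67.5,96,74.4,12]]'
```

```text
[0.07, 0.18, 0.06, 0.02, -0.06, -0.02],
  -- wp
1 rows; start [515.5  64.  103.3] [-90.1   0.1  74.1] w 56.8 t 14.35 F [ 0.1 -0.2 -1. ] q7 1.27
```

Call:
{"name": "apply_moves", "arguments": {
  "commands": [
    [[0.08,0.1,0.06,0.02,-0.06,-0.02],[0.03,0.08,0.02,0,-0.03,0],[0,0.05,0,0,0,0],[0,0,0,0,0,0],[0,0,0,0,0,0]]
  ]
}}

```text
clock: 14.77
eef_pos: [514.2, 68.3, 94.3]
tool_rot: [-1.572, -0.001, 1.299]
force: [-0.6, 0.2, -1.8]
width: 56.5
```

```bash
python3 plan.py '[[514,67.5,92,74.4,12]]'
```

```text
[-0.02, 0.06, 0.0, 0.02, 0.01, 0.01],
  -- wp
1 rows; start [514.2  68.3  94.3] [-90.1  -0.   74.5] w 56.5 t 14.77 F [-0.6  0.2 -1.8] q7 1.28
```

Call:
{"name": "apply_moves", "arguments": {
  "commands": [
    [[-0.02,0.06,0,0.02,0,0],[0,0.02,0,0,0,0],[0,0,0,0,0,0]]
  ]
}}

```text
clock: 15.02
eef_pos: [514.5, 67.8, 92.4]
tool_rot: [-1.572, -0.002, 1.3]
force: [-0.3, -0.4, -2.2]
width: 56.3
```

Call:
{"name": "apply_moves", "arguments": {
  "commands": [
    [[0,0,0,0,0,0],[0,0,0,0,0,0],[0,0,0,0,0,0],[0,0,0,0,0,0]]
  ],
  "claw": 80
}}

```text
clock: 15.35
eef_pos: [515.4, 67.6, 92.9]
tool_rot: [-1.574, -0.002, 1.299]
force: [0.4, 0.1, -0.9]
width: 79.5
```

```bash
python3 plan.py '[[514,67.5,190,74.4,30]]'
```

```text
[0.0, -0.61, 0.01, 0.01, 0.0, 0.01],
[0.0, -0.61, 0.01, 0.01, 0.0, 0.01],
[0.0, -0.6, 0.01, 0.01, 0.01, 0.0],
[-0.01, -0.61, 0.0, 0.0, 0.0, 0.01],
  -- wp
4 rows; start [515.4  67.6  92.9] [-90.2  -0.1  74.5] w 79.5 t 15.35 F [ 0.4  0.1 -0.9] q7 1.28
```

Call:
{"name": "apply_moves", "arguments": {
  "commands": [
    [[0,-0.4,0.01,0,0,0],[0,-0.65,0.01,0,0,0],[0,-0.7,0,0,0,0],[-0.3,-0.5,-0.3,0,0.9,0],[-0.4,-0.2,-0.3,0,0.9,0],[-0.4,-0.1,-0.3,0,0.9,0],[-0.3,0,-0.3,0,0.9,0],[-0.2,0,-0.3,0,0.9,0]]
  ],
  "claw": 50
}}

```text
clock: 16.02
eef_pos: [542.6, -13.9, 199.1]
tool_rot: [-1.569, -0.004, 0.9]
force: [-0.3, 0.1, -0.5]
width: 49.9
```

```bash
python3 - <<'E'
from h import *
import pickle
d=snap('top'); labels(d,116,amin=80,thr=120)
w=snap('wrist'); save(w,'w3.png',f=1.56); pickle.dump(w,open('w3.pkl','wb')); print(proj(w,[[601,126,149],[515,67.5,116]])*1.5625)
E
python3 plan.py '[[601,126,185,-2,37]]'
```

```text
label [ 74.1 528.5] size [21.9 44.7] dir 5.9 px [  3. 353.]
label [557.2 335.1] size [25.2 34.8] dir 5.5 px [ 91. 173.]
label [ 592.2 -306.2] size [28.  72.2] dir -70.2 px [325. 164.]
label [ 672.5 -309.5] size [66.5 69.5] dir -0.6 px [325. 136.]
label [735.2  89.1] size [72.8 89.8] dir 80.1 px [189. 109.]
[[752.75196513 229.24560997]
 [502.76733524 154.35600869]]
[0.33, 0.03, 0.1, 0.0, 0.97, 0.0],
[0.32, 0.03, 0.13, 0.0, 0.97, 0.0],
[0.31, 0.03, 0.15, 0.0, 0.97, 0.0],
[0.3, 0.03, 0.18, 0.0, 0.97, 0.0],
[0.28, 0.03, 0.2, 0.0, 0.98, 0.0],
[0.27, 0.03, 0.23, 0.0, 0.97, 0.0],
[0.25, 0.04, 0.25, 0.0, 0.98, 0.0],
[0.22, 0.03, 0.27, -0.01, 0.97, 0.01],
[0.2, 0.04, 0.28, 0.0, 0.98, 0.0],
[0.17, 0.03, 0.3, -0.01, 0.97, 0.01],
[0.15, 0.04, 0.32, 0.0, 0.98, 0.0],
  -- wp
11 rows; start [543.3 -15.8 198.9] [-90.   -0.2  51.5] w 50.4 t 16.12 F [ 0.4 -0.6  0.2] q7 1.09
```

View pics/w3.png

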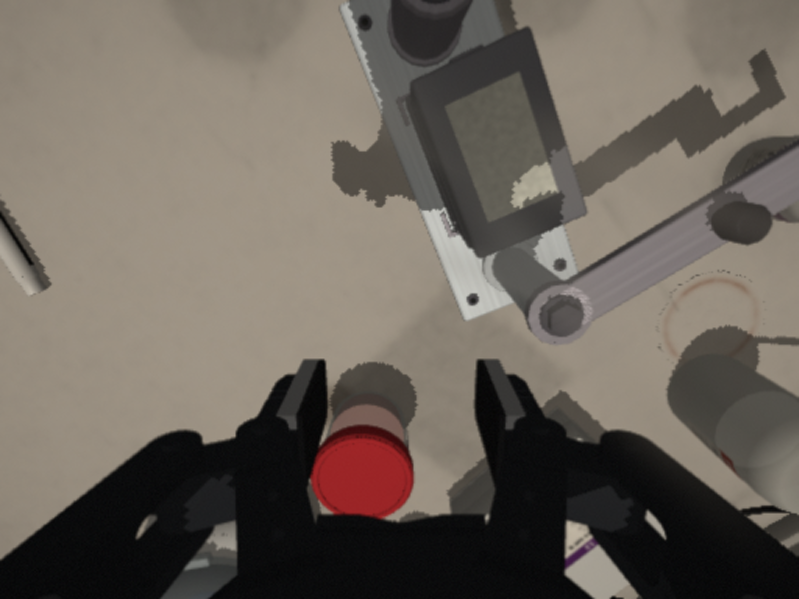

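Wrist view: the column is square and flush, with its top label at about (504,147). The bar's pivot is at (563,314) and the knob's top at about (747,220). The red-lidded cup is well clear below.

```bash
python3 - <<'E'
from h import *
import pickle
w=pickle.load(open('w3.pkl','rb')); q=lambda p,z: onz(w,np.array(p)/1.5625,z)[0].round(1)
print('knob',q([747,219],149),'pivot',q([562,315],130),'label',q([504,147],116), 'box corners',[q(p,116) for p in([527,30],[584,212],[476,255],[412,85])])
E
```

```text
knob [595.6 126.1 149. ] pivot [592.7  44.4 130. ] label [512.7  69.8 116. ] box corners [array([479.2, 105.5, 116. ]), array([561.8,  82.8, 116. ]), array([546. ,  29.3, 116. ]), array([464.9,  52.9, 116. ])]
```

Call:
{"name": "apply_moves", "arguments": {
  "commands": [
    [[0.33,0,0.1,0,0.97,0],[0.32,0,0.13,0,0.97,0],[0.31,0,0.15,0,0.97,0],[0.3,0,0.18,0,0.97,0],[0.28,0,0.2,0,0.98,0],[0.27,0,0.23,0,0.97,0],[0.25,0,0.25,0,0.98,0],[0.22,0,0.27,0,0.97,0]]
  ]
}}

```text
clock: 16.78
eef_pos: [580.8, 95.5, 196.3]
tool_rot: [-1.563, 0.007, 0.206]
force: [0.5, -0.2, 0.3]
width: 49.7
```

```bash
python3 plan.py '[[599,126,180,-2,37]]'
```

```text
[0.2, 0.14, 0.22, -0.02, 0.92, -0.03],
[0.18, 0.13, 0.23, -0.03, 0.92, -0.03],
[0.17, 0.14, 0.25, -0.02, 0.92, -0.03],
  -- wp
3 rows; start [580.8  95.5 196.3] [-89.6   0.4  11.8] w 49.7 t 16.78 F [ 0.5 -0.2  0.3] q7 0.35
```

Call:
{"name": "apply_moves", "arguments": {
  "commands": [
    [[0.2,0.14,0.22,-0.02,0.92,-0.03],[0.18,0.13,0.23,-0.03,0.92,-0.03],[0.17,0.14,0.25,-0.02,0.6,-0.03],[0,0,0,0,0,0],[0,0,0,0,0,0]]
  ]
}}

```text
clock: 17.2
eef_pos: [595.7, 139.3, 176.2]
tool_rot: [-1.566, 0.007, 0.003]
force: [-0.5, -0.6, -0.2]
width: 50.3
```

```bash
python3 plan.py '[[598,126,136,-2,22]]'
```

```text
[0.03, 0.5, -0.17, -0.03, 0.22, -0.04],
[0.04, 0.5, -0.16, -0.02, 0.21, -0.04],
  -- wp
2 rows; start [595.7 139.3 176.2] [-89.7   0.4   0.2] w 50.3 t 17.2 F [-0.5 -0.6 -0.2] q7 0.13
```

Call:
{"name": "apply_moves", "arguments": {
  "commands": [
    [[0.05,0.2,-0.25,-0.03,0.3,-0.04],[0.03,0.3,-0.15,-0.02,0.2,-0.04],[0,0.35,-0.05,0,0,0],[0,0.15,0,0,0,0],[0,0,0,0,0,0],[0,0,0,0,0,0]]
  ]
}}

```text
clock: 17.7
eef_pos: [596.4, 115.0, 134.4]
tool_rot: [-1.572, 0.001, -0.042]
force: [-0.4, 0.7, -1.0]
width: 49.8
```

```bash
python3 plan.py '[[598,126,134,-2,22]]'
```

```text
[0.03, 0.01, 0.28, 0.01, -0.08, -0.01],
  -- wp
1 rows; start [596.4 115.  134.4] [-90.1   0.1  -2.4] w 49.8 t 17.7 F [-0.4  0.7 -1. ] q7 0.16
```

Call:
{"name": "apply_moves", "arguments": {
  "commands": [
    [[0.02,0,0.2,0.01,0,0],[0,0,0.05,0,0,0],[0,0,0,0,0,0],[0,0,0,0,0,0]]
  ],
  "claw": 28
}}

```text
clock: 18.03
eef_pos: [598.8, 125.4, 136.4]
tool_rot: [-1.57, -0.002, -0.042]
force: [-0.2, -0.1, -0.2]
width: 27.8
```

```bash
cat > arc.py <<'E'
import sys
from plan import *
a0,a1,n=map(float,sys.argv[1:4]); c=np.array([595,44.6]); 
w=[]
for a in np.linspace(a0,a1,int(n)+1)[1:]:
    t=np.radians(a); w.append([*(c+85*np.array([np.cos(t),np.sin(t)])),134,a-90,45])
s=readout.read_state(); d=s['eef_pos'][:2]-c; print('now angle',np.degrees(np.arctan2(d[1],d[0])).round(1),'r',np.linalg.norm(d).round(1))
plan(w)
E
python3 arc.py 87.5 127.5 8
```

```text
now angle 87.3 r 80.9
[-0.1, 0.03, 0.05, 0.0, -0.49, 0.01],
[-0.09, 0.03, 0.05, -0.01, -0.49, 0.01],
  -- wp
[-0.09, 0.0, 0.0, 0.0, -0.5, 0.0],
[-0.09, 0.0, 0.0, 0.0, -0.5, 0.0],
  -- wp
[-0.09, 0.0, -0.01, 0.0, -0.5, 0.0],
[-0.1, 0.0, 0.0, 0.0, -0.5, 0.0],
  -- wp
[-0.09, 0.0, 0.0, 0.0, -0.5, 0.0],
[-0.1, 0.0, 0.0, 0.0, -0.5, 0.0],
  -- wp
[-0.09, 0.0, -0.01, 0.0, -0.5, 0.0],
[-0.09, 0.0, 0.0, 0.0, -0.5, 0.0],
  -- wp
[-0.09, 0.0, 0.0, 0.0, -0.5, 0.0],
[-0.1, 0.0, 0.0, 0.0, -0.5, 0.0],
  -- wp
[-0.09, 0.0, 0.0, 0.0, -0.5, 0.0],
[-0.09, 0.0, -0.01, 0.0, -0.5, 0.0],
  -- wp
[-0.09, 0.0, 0.0, 0.0, -0.5, 0.0],
[-0.1, 0.0, 0.0, 0.0, -0.5, 0.0],
  -- wp
16 rows; start [598.8 125.4 136.4] [-90.   -0.1  -2.4] w 27.8 t 18.03 F [-0.2 -0.1 -0.2] q7 0.15
```

Call:
{"name": "apply_moves", "arguments": {
  "commands": [
    [[-0.19,0.03,0.05,0,-0.95,0],[-0.19,0,0.03,0,-0.95,0],[-0.19,0,0,0,-0.95,0],[-0.19,0,-0.01,0,-0.95,0],[-0.19,0,-0.01,0,-0.95,0],[-0.19,0,-0.01,0,-0.95,0]]
  ]
}}

```text
clock: 18.53
eef_pos: [562.3, 121.6, 138.1]
tool_rot: [-1.581, -0.019, 0.481]
force: [1.7, 1.1, -2.1]
width: 28.1
```

```bash
python3 arc.py 120 140 2|grep -v '^  --'
```

```text
now angle 113.0 r 83.7
[-0.21, 0.03, 0.0, 0.05, -0.83, 0.07],
[-0.21, 0.03, 0.01, 0.04, -0.83, 0.07],
[-0.2, 0.03, 0.03, 0.05, -0.83, 0.06],
[-0.12, 0.0, -0.01, 0.0, -0.67, 0.0],
[-0.13, 0.0, -0.01, 0.0, -0.66, 0.0],
[-0.12, 0.0, 0.0, 0.0, -0.67, 0.0],
6 rows; start [562.3 121.6 138.1] [-90.6  -1.1  27.6] w 28.1 t 18.53 F [ 1.7  1.1 -2.1] q7 0.55
```

Call:
{"name": "apply_moves", "arguments": {
  "commands": [
    [[-0.22,0.06,0,0.05,-0.83,0.1],[-0.21,0.05,0.02,0.05,-0.83,0.08],[-0.21,0.04,0.02,0.04,-0.83,0.06],[-0.2,0.02,0,0,-0.85,0.03],[-0.2,0,-0.01,0,-0.9,0.03],[-0.2,0,-0.01,0,-0.9,0]]
  ]
}}

```text
clock: 19.03
eef_pos: [529.8, 97.4, 135.4]
tool_rot: [-1.58, -0.008, 0.96]
force: [0.8, 1.5, -1.7]
width: 28.1
```

```bash
python3 arc.py 150 168 2|grep -v '^  --'
```

```text
now angle 141.0 r 83.9
[-0.22, 0.01, -0.01, 0.04, -0.93, 0.03],
[-0.22, 0.01, 0.01, 0.04, -0.94, 0.03],
[-0.22, 0.01, 0.02, 0.03, -0.93, 0.02],
[-0.17, 0.0, -0.01, 0.0, -0.9, 0.0],
[-0.16, 0.0, 0.0, 0.0, -0.9, 0.0],
5 rows; start [529.8  97.4 135.4] [-90.5  -0.5  55. ] w 28.1 t 19.03 F [ 0.8  1.5 -1.7] q7 0.94
```

Call:
{"name": "apply_moves", "arguments": {
  "commands": [
    [[-0.22,0.01,0,0.04,-0.93,0.03],[-0.22,0.01,0.01,0.04,-0.93,0.03],[-0.22,0.01,0.02,0.03,-0.93,0.02],[-0.2,0,-0.01,0,-0.9,0],[-0.2,0,0,0,-0.4,0],[-0.15,0,0,0,0,0]]
  ]
}}

```text
clock: 19.53
eef_pos: [512.0, 61.3, 136.5]
tool_rot: [-1.578, -0.012, 1.346]
force: [2.9, 16.1, -9.4]
width: 28.1
```

```bash
python3 arc.py 166 172 1|grep -v '^  --'
```

```text
now angle 168.6 r 84.6
[-0.06, 0.03, 0.0, 0.04, -0.49, 0.07],
[-0.07, 0.03, 0.01, 0.04, -0.49, 0.07],
2 rows; start [512.   61.3 136.5] [-90.4  -0.7  77.1] w 28.1 t 19.53 F [ 2.9 16.1 -9.4] q7 1.29
```

Call:
{"name": "apply_moves", "arguments": {
  "commands": [
    [[-0.05,0,0,0.04,0.3,0.05],[-0.03,0,0,0,0.2,0],[0,0,0,0,0,0],[0.08,-0.1,0,0,0,0],[0.08,-0.5,0,0,0,0],[0,-0.9,0,0,0,0],[0,-0.9,0,0,0,0],[0,-0.3,0,0,0,0]]
  ]
}}

```text
clock: 20.2
eef_pos: [511.2, 65.1, 247.2]
tool_rot: [-1.568, -0.007, 1.299]
force: [0.9, -0.3, 0.5]
width: 28.2
```

```bash
python3 plan.py '[[475,60,270,40,37]]'
```

```text
[-0.05, -0.07, 0.1, -0.01, 0.86, 0.01],
[-0.05, -0.07, 0.1, -0.01, 0.86, 0.01],
[-0.06, -0.07, 0.1, 0.0, 0.86, 0.01],
[-0.07, -0.07, 0.09, -0.01, 0.86, 0.01],
[-0.07, -0.07, 0.09, 0.0, 0.86, 0.01],
[-0.08, -0.07, 0.08, -0.01, 0.86, 0.01],
[-0.09, -0.08, 0.08, 0.0, 0.86, 0.0],
[-0.09, -0.07, 0.06, -0.01, 0.86, 0.01],
  -- wp
8 rows; start [511.2  65.1 247.2] [-89.9  -0.4  74.4] w 28.2 t 20.2 F [ 0.9 -0.3  0.5] q7 1.21
```

```bash
python3 - <<'E'
from h import *
import pickle
w=snap('wrist'); pickle.dump(w,open('w4.pkl','wb')); print(ray(w,[256,192])[0], proj(w,[[436,89,175],[515,67.5,149]]).round())
save(w,'w4.png',f=1.56)
E
```

```text
[438.81344122  85.45364675 389.72770656] [[259.  95.]
 [259. 195.]]
```

View pics/w4.png

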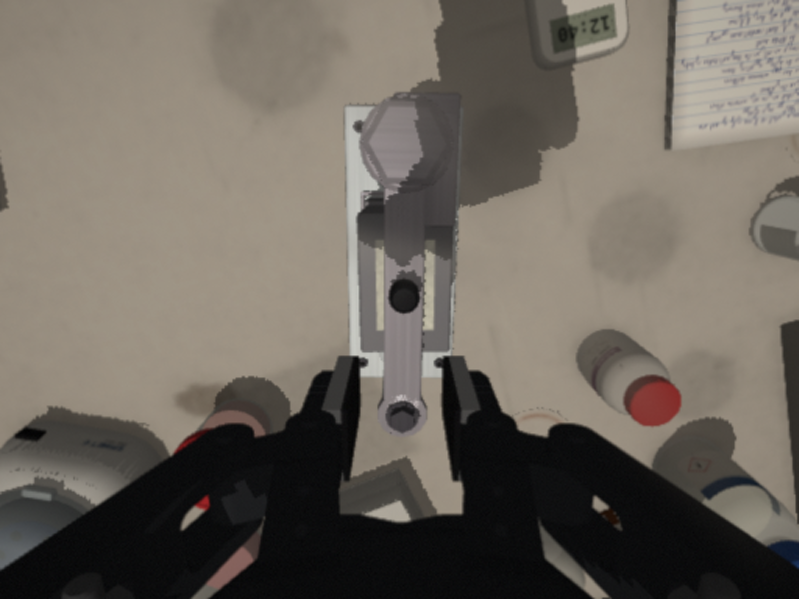

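The bar lies shut straight along the clamp with its notch at the bolt. The hex head is at about (404,142). I'll crop it for position and angle.

```bash
python3 - <<'E'
from h import *
import pickle
w=pickle.load(open('w4.pkl','rb'))
x0,y0,x1,y1=218,50,308,132
c=w['image'][y0:y1,x0:x1,::-1]
l=cv2.createCLAHE(4,(2,2)).apply(cv2.cvtColor(c,cv2.COLOR_BGR2GRAY))
cv2.imwrite('pics/hex.png',cv2.resize(l,None,fx=7,fy=7,interpolation=cv2.INTER_CUBIC))
E
```

```text
(no output)
```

View pics/hex.png

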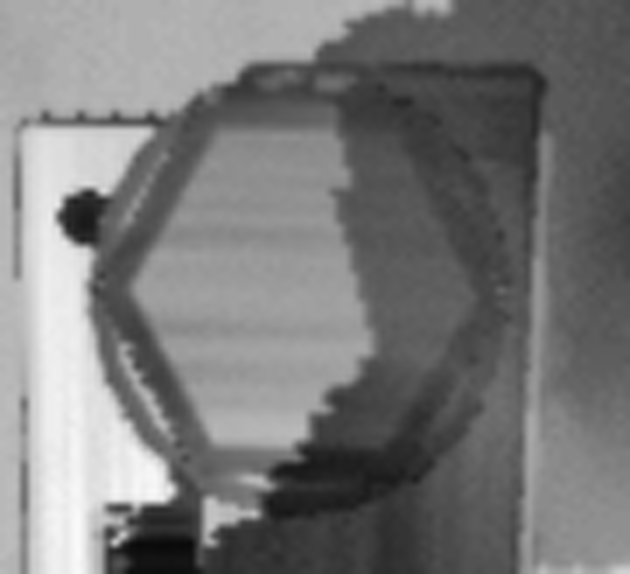

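```bash
python3 - <<'E'
from h import *
import pickle
w=pickle.load(open('w4.pkl','rb'))
p=np.array([[132,288],[215,128],[400,125],[478,290],[385,450],[212,450]],float)/7-0.43+[218,50]
W=onz(w,p,174)[:,:2]; c=W.mean(0); a=np.degrees(np.arctan2(*(W-c).T[::-1])); print(c,np.linalg.norm(W-c,axis=1).round(1))
v=np.mod(a,60); v=np.degrees(np.angle(np.exp(1j*np.radians(a*6)).mean()))/6; print('vertex dir mod60',v%60,a.round(1))
E
```

```text
[433.91606394  91.05366723] [17.1 17.4 17.9 17.4 17.5 17.9]
vertex dir mod60 13.64347768540739 [-106.5 -165.6  133.1   74.7   12.9  -46.7]
```

```bash
python3 plan.py '[[434.5,90.5,205,43.6,37]]'
```

```text
[0.01, 0.15, 0.29, 0.0, 0.88, 0.01],
[-0.01, 0.15, 0.29, 0.0, 0.88, 0.01],
[-0.03, 0.16, 0.29, -0.01, 0.88, 0.01],
[-0.05, 0.15, 0.29, 0.0, 0.88, 0.01],
[-0.08, 0.16, 0.28, -0.01, 0.88, 0.01],
[-0.1, 0.15, 0.27, 0.0, 0.88, 0.02],
[-0.12, 0.16, 0.27, -0.01, 0.88, 0.01],
  -- wp
7 rows; start [511.9  65.1 248.1] [-90.   -0.4  74.4] w 27.9 t 20.25 F [ 1.7 -0.3  0.9] q7 1.21
```

Call:
{"name": "apply_moves", "arguments": {
  "commands": [
    [[0,0.1,0.29,0,0.88,0.01],[0,0.15,0.29,0,0.88,0.01],[-0.03,0.15,0.29,0,0.88,0.01],[-0.05,0.15,0.29,0,0.88,0.01],[-0.08,0.15,0.28,0,0.88,0.01],[-0.1,0.15,0.27,0,0.8,0.02],[-0.1,0.1,0.2,0,0.5,0],[0,0,0,0,0,0]]
  ],
  "claw": 62
}}

```text
clock: 20.92
eef_pos: [437.4, 87.3, 212.6]
tool_rot: [-1.578, -0.007, 0.771]
force: [-0.0, -0.4, 0.1]
width: 61.8
```

```bash
python3 plan.py '[[434.5,90.5,195,43.6,37]]'
```

```text
[0.0, 0.44, 0.11, 0.08, 0.11, 0.08],
  -- wp
1 rows; start [437.4  87.3 212.6] [-90.4  -0.4  44.2] w 61.8 t 20.92 F [-0.  -0.4  0.1] q7 0.69
```

Call:
{"name": "apply_moves", "arguments": {
  "commands": [
    [[0,0.3,0.09,0.08,0.1,0.08],[0,0.3,0.02,0,0,0],[0,0.3,0,0,0,0],[0,0.1,0,0,0,0],[0,0,0,0,0,0],[0,0,0,0,0,0]]
  ]
}}

```text
clock: 21.42
eef_pos: [437.9, 90.1, 170.0]
tool_rot: [-1.574, -0.001, 0.766]
force: [0.4, 0.1, 0.7]
width: 62.1
```

```bash
python3 plan.py '[[434.5,90.5,157,43.6,37]]'
```

```text
[-0.06, 0.33, 0.07, 0.03, 0.05, 0.01],
  -- wp
1 rows; start [437.9  90.1 170. ] [-90.2  -0.1  43.9] w 62.1 t 21.42 F [0.4 0.1 0.7] q7 0.71
```

Call:
{"name": "apply_moves", "arguments": {
  "commands": [
    [[-0.06,0.15,0.07,0.03,0.05,0],[-0.02,0.15,0.02,0,0,0],[0,0.05,0,0,0,0],[0,0,0,0,0,0],[0,0,0,0,0,0]]
  ]
}}

```text
clock: 21.83
eef_pos: [434.1, 90.3, 155.5]
tool_rot: [-1.572, -0.003, 0.76]
force: [-0.6, -0.4, 0.2]
width: 61.8
```

```bash
python3 plan.py '[[434.5,90.5,157,43.6,37]]'
```

```text
[0.01, -0.04, 0.0, 0.01, -0.01, 0.04],
  -- wp
1 rows; start [434.1  90.3 155.5] [-90.1  -0.2  43.6] w 61.8 t 21.83 F [-0.6 -0.4  0.2] q7 0.72
```

Aligned. Close on the head.

Call:
{"name": "apply_moves", "arguments": {
  "commands": [
    [[0,-0.03,0,0,0,0],[0,0,0,0,0,0],[0,0,0,0,0,0],[0,0,0,0,0,0],[0,0,0,0,0,0],[0,0,0,0,0,0]]
  ],
  "claw": 25
}}

```text
clock: 22.33
eef_pos: [434.7, 90.7, 157.6]
tool_rot: [-1.573, -0.005, 0.761]
force: [1.0, 0.4, -1.2]
width: 34.7
```

Call:
{"name": "apply_moves", "arguments": {
  "commands": [
    [[0,0,0,0,-0.8,0],[0,0,0,0,-1,0],[0,0,0,0,-1,0],[0,0,0,0,-1,0]]
  ]
}}

```text
clock: 22.67
eef_pos: [434.4, 90.3, 157.8]
tool_rot: [-1.574, -0.003, 1.104]
force: [-0.1, -0.4, 1.3]
width: 34.6
```

```bash
python3 plan.py '[[434.5,90.5,157,138.6,37]]' | tail -4; python3 -c "
from h import *; print(readout.read_state()['torque'])"
```

```text
[0.0, 0.01, 0.0, 0.0, -0.94, -0.01],
[0.0, 0.0, 0.0, 0.01, -0.95, 0.0],
  -- wp
16 rows; start [434.4  90.3 157.8] [-90.2  -0.2  63.3] w 34.6 t 22.67 F [-0.1 -0.4  1.3] q7 0.97
[-0.1837842   0.20027081 -0.08998212]
```

Call:
{"name": "apply_moves", "arguments": {
  "commands": [
    [[0,0,0,0,-1,0],[0,0,0,0,-1,0],[0,0,0,0,-1,0],[0,0,0,0,-1,0],[0,0,0,0,-1,0],[0,0,0,0,-1,0],[0,0,0,0,-1,0],[0,0,0,0,-1,0]]
  ]
}}

```text
clock: 23.33
eef_pos: [434.3, 89.4, 158.6]
tool_rot: [-1.575, 0.001, 1.836]
force: [-0.5, 0.0, 0.4]
width: 34.7
```

```bash
python3 plan.py '[[434.5,90.5,158,138.6,37]]' | tail -4
```

```text
[0.0, 0.0, 0.0, 0.01, -0.95, -0.01],
[0.01, 0.01, -0.01, 0.0, -0.96, 0.0],
  -- wp
7 rows; start [434.3  89.4 158.6] [-9.020e+01  1.000e-01  1.052e+02] w 34.7 t 23.33 F [-0.5  0.   0.4] q7 1.5
```

Call:
{"name": "apply_moves", "arguments": {
  "commands": [
    [[0,0,0,0,-1,0],[0,0,0,0,-1,0],[0,0,0,0,-1,0],[0,0,0,0,-1,0],[0,0,0,0,-1,0],[0,0,0,0,-0.5,0],[0,0,0,0,0,0],[0,0,0,0,0,0]]
  ]
}}

```text
clock: 24.0
eef_pos: [434.6, 88.8, 157.8]
tool_rot: [-1.574, 0.002, 2.34]
force: [0.8, 0.2, -2.9]
width: 34.4
```

```bash
python3 plan.py '[[434.5,90.5,158,138.6,37]]' | tail -4
```

```text
[0.03, 0.0, -0.03, 0.04, -0.91, -0.03],
  -- wp
1 rows; start [434.6  88.8 157.8] [-9.020e+01  1.000e-01  1.341e+02] w 34.4 t 24.0 F [ 0.8  0.2 -2.9] q7 1.87
```

The wrist force shows -2.9 N, so the bolt's weight is hanging on the fingers and it is off the thread. Release to let it drop.

Call:
{"name": "apply_moves", "arguments": {
  "commands": [
    [[0,0,0,0,-0.6,0],[0,0,0,0,0,0],[0,0,0,0,0,0]]
  ]
}}

```text
clock: 24.25
eef_pos: [434.7, 88.8, 157.5]
tool_rot: [-1.574, 0.002, 2.389]
force: [1.2, 0.5, -3.4]
width: 34.8
```

Call:
{"name": "apply_moves", "arguments": {
  "commands": [
    [[0,0,0,0,0,0],[0,0,0,0,0,0],[0,0,0,0,0,0],[0,0,0,0,0,0],[0,0,0,0,0,0],[0,0,0,0,0,0]]
  ],
  "claw": 60
}}

```text
clock: 24.75
eef_pos: [434.7, 88.3, 158.1]
tool_rot: [-1.574, 0.004, 2.384]
force: [0.3, -0.6, 0.1]
width: 60.1
```

```bash
python3 plan.py '[[434.5,90.5,151,138,37]]' | tail -4; python3 - <<'E'
from h import *
w=snap('wrist'); print(proj(w,[[434.5,90.5,168],[515,67.5,116]]))
im=w['image'][:,:,::-1]; cv2.imwrite('pics/w5.png',cv2.resize(im,None,fx=1.56,fy=1.56))
E
```

```text
[0.04, 0.18, -0.04, 0.03, -0.28, -0.04],
  -- wp
1 rows; start [434.7  88.3 158.1] [-90.2   0.2 136.6] w 60.1 t 24.75 F [ 0.3 -0.6  0.1] q7 1.9
[[255.87723464 255.32692182]
 [152.23464792 266.33185554]]
```

View pics/w5.png

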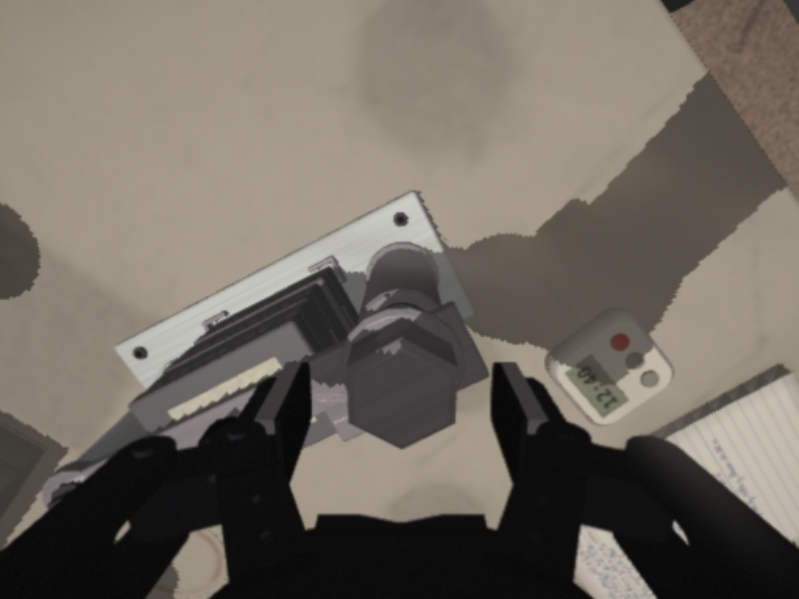

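View: the hex's top centre is at (403,383) with its flats parallel to the pads, and the flange rests over the bar's fork. The boxes are still stacked and the timer is untouched. Next I check the drop height.

```bash
python3 - <<'E'
from h import *
w=snap('wrist')
for z in (169,176): print(z,proj(w,[434.5,90.5,z])*1.5625,proj(w,[434.5+20.8*np.cos(np.radians(46.6)),90.5+20.8*np.sin(np.radians(46.6)),z])*1.5625,proj(w,[434.5-20.8*np.cos(np.radians(46.6)),90.5-20.8*np.sin(np.radians(46.6)),z])*1.5625)
E
```

```text
169 [[399.7855394  400.50816362]] [[399.84119522 455.91541516]] [[399.72487149 340.43965297]]
176 [[399.63081345 412.19516972]] [[399.69523759 469.66880109]] [[399.56030519 349.6549151 ]]
```

Call:
{"name": "apply_moves", "arguments": {
  "commands": [
    [[0.03,0.1,-0.03,0.03,0,0],[0.01,0.06,-0.02,0,0,0],[0,0.02,0,0,0,0],[0,0,0,0,0,0],[0,0,0,0,0,0]]
  ]
}}

```text
clock: 25.27
eef_pos: [434.8, 91.2, 149.9]
tool_rot: [-1.571, 0.003, 2.384]
force: [0.5, -0.7, -0.3]
width: 60.1
```

```bash
python3 plan.py '[[434.5,90.5,151,137,37]]' | tail -4
```

```text
[-0.01, -0.03, 0.02, 0.0, -0.08, -0.04],
  -- wp
1 rows; start [434.8  91.2 149.9] [-90.    0.2 136.6] w 60.1 t 25.27 F [ 0.5 -0.7 -0.3] q7 1.89
```

Call:
{"name": "apply_moves", "arguments": {
  "commands": [
    [[0,-0.05,0.01,0,0,0],[0,0,0,0,0,0],[0,0,0,0,0,0],[0,0,0,0,0,0],[0,0,0,0,0,0],[0,0,0,0,0,0]]
  ],
  "claw": 25
}}

```text
clock: 25.77
eef_pos: [435.7, 90.0, 152.7]
tool_rot: [-1.572, 0.005, 2.383]
force: [0.7, -0.1, -0.7]
width: 34.6
```

Call:
{"name": "apply_moves", "arguments": {
  "commands": [
    [[0,0,0,0,0.8,0],[0,0,0,0,1,0],[0,0,0,0,1,0],[0,0,0,0,1,0],[0,0,0,0,1,0],[0,0,0,0,1,0],[0,0,0,0,1,0],[0,0,0,0,1,0]]
  ]
}}

```text
clock: 26.43
eef_pos: [435.8, 89.8, 151.9]
tool_rot: [-1.575, 0.003, 1.673]
force: [0.4, -0.6, -1.1]
width: 34.6
```

```bash
python3 plan.py '[[434.5,90.5,150,-45,37]]' | tail -4
```

```text
[0.0, 0.0, 0.0, 0.01, 0.98, 0.01],
[-0.01, 0.01, 0.0, 0.0, 0.97, 0.0],
  -- wp
29 rows; start [435.8  89.8 151.9] [-90.2   0.2  95.9] w 34.6 t 26.43 F [ 0.4 -0.6 -1.1] q7 1.38
```

Call:
{"name": "apply_moves", "arguments": {
  "commands": [
    [[0,0.003,0,0,1,0],[0,0.003,0,0,1,0],[0,0.003,0,0,1,0],[0,0.003,0,0,1,0],[0,0.003,0,0,1,0],[0,0.003,0,0,1,0],[0,0.003,0,0,1,0],[0,0.003,0,0,1,0]]
  ]
}}

```text
clock: 27.1
eef_pos: [435.8, 89.6, 150.9]
tool_rot: [-1.577, -0.001, 0.941]
force: [-0.1, -0.5, -0.4]
width: 34.6
```

Call:
{"name": "apply_moves", "arguments": {
  "commands": [
    [[0,0.003,0,0,1,0],[0,0.003,0,0,1,0],[0,0.003,0,0,1,0],[0,0.003,0,0,1,0],[0,0.003,0,0,1,0],[0,0.003,0,0,1,0],[0,0.003,0,0,1,0],[0,0.003,0,0,1,0]]
  ]
}}

```text
clock: 27.77
eef_pos: [435.6, 89.5, 150.0]
tool_rot: [-1.575, -0.005, 0.211]
force: [-0.3, -0.7, 0.1]
width: 34.7
```

```bash
python3 plan.py '[[434.5,90.5,150,-45,37]]' | tail -4
```

```text
[0.0, 0.0, 0.0, 0.0, 0.96, 0.0],
[-0.01, 0.0, 0.01, 0.01, 0.95, 0.01],
  -- wp
12 rows; start [435.6  89.5 150. ] [-90.3  -0.3  12.1] w 34.7 t 27.77 F [-0.3 -0.7  0.1] q7 0.34
```

Call:
{"name": "apply_moves", "arguments": {
  "commands": [
    [[0,0.003,0,0,1,0],[0,0.003,0,0,1,0],[0,0.003,0,0,1,0],[0,0.003,0,0,1,0],[0,0.003,0,0,1,0],[0,0.003,0,0,1,0],[0,0.003,0,0,1,0],[0,0.003,0,0,1,0]]
  ]
}}

```text
clock: 28.43
eef_pos: [435.5, 89.5, 149.1]
tool_rot: [-1.571, -0.008, -0.519]
force: [0.1, -0.7, 0.6]
width: 34.1
```

Call:
{"name": "apply_moves", "arguments": {
  "commands": [
    [[0,0.003,0,0,1,0],[0,0.003,0,0,1,0],[0,0.003,0,0,0.6,0],[0,0,0,0,0,0],[0,0,0,0,0,0]]
  ]
}}

```text
clock: 28.85
eef_pos: [435.4, 89.6, 148.7]
tool_rot: [-1.57, -0.009, -0.758]
force: [0.6, -1.2, 1.8]
width: 34.5
```

Call:
{"name": "apply_moves", "arguments": {
  "commands": [
    [[0,0,0,0,0,0],[0,0,0,0,0,0],[0,0,0,0,0,0],[0,0,0,0,0,0],[0,-0.1,0,0,0,0]]
  ],
  "claw": 60
}}

```text
clock: 29.27
eef_pos: [434.4, 90.6, 152.1]
tool_rot: [-1.571, -0.006, -0.752]
force: [-0.3, 0.6, 0.9]
width: 60.2
```

```bash
python3 plan.py '[[434.5,90.5,190,-45,37]]' | tail -4
```

```text
[0.0, -0.47, 0.0, 0.0, 0.19, 0.03],
[0.01, -0.48, 0.0, 0.0, 0.19, 0.04],
  -- wp
2 rows; start [434.4  90.6 152.1] [-90.   -0.3 -43.1] w 60.2 t 29.27 F [-0.3  0.6  0.9] q7 -0.35
```

Call:
{"name": "apply_moves", "arguments": {
  "commands": [
    [[0,0,0,0,-1,0],[0,0,0,0,-1,0],[0,0,0,0,-1,0],[0,0,0,0,-1,0],[0,0,0,0,-1,0],[0,0,0,0,-1,0],[0,0,0,0,-1,0],[0,0,0,0,-1,0]]
  ]
}}

```text
clock: 29.93
eef_pos: [435.1, 90.9, 154.5]
tool_rot: [-1.575, -0.007, -0.02]
force: [0.2, -0.6, -0.5]
width: 60.0
```

Call:
{"name": "apply_moves", "arguments": {
  "commands": [
    [[0,0,0,0,-1,0],[0,0,0,0,-1,0],[0,0,0,0,-1,0],[0,0,0,0,-1,0],[0,0,0,0,-1,0],[0,0,0,0,-1,0],[0,0,0,0,-1,0],[0,0,0,0,-1,0]]
  ]
}}

```text
clock: 30.6
eef_pos: [436.0, 90.3, 157.0]
tool_rot: [-1.58, -0.004, 0.715]
force: [-0.1, 0.4, -0.4]
width: 60.2
```

```bash
python3 plan.py '[[435,90,148,76.6,37]]' | tail -4
```

```text
[0.0, 0.03, 0.01, 0.02, -0.89, 0.01],
[-0.01, 0.02, 0.0, 0.01, -0.9, 0.0],
  -- wp
8 rows; start [436.   90.3 157. ] [-90.6  -0.2  41. ] w 60.2 t 30.6 F [-0.1  0.4 -0.4] q7 0.69
```

Call:
{"name": "apply_moves", "arguments": {
  "commands": [
    [[0,0.03,0.01,0.05,-0.95,0.01],[0,0.03,0.01,0.03,-0.95,0],[0,0.03,0,0.02,-0.95,0],[0,0.03,0,0,-0.95,0],[0,0.03,0,0,-0.95,0],[0,0.03,0,0,-0.95,0],[0,0.03,0,0,-0.7,0],[0,0,0,0,0,0]]
  ]
}}

```text
clock: 31.27
eef_pos: [436.6, 89.5, 150.7]
tool_rot: [-1.576, -0.001, 1.305]
force: [-0.3, 0.2, -0.3]
width: 59.8
```

```bash
python3 plan.py '[[435,90,148,76.6,37]]' | tail -4
```

```text
[0.0, 0.07, 0.04, 0.06, -0.36, 0.01],
  -- wp
1 rows; start [436.6  89.5 150.7] [-90.3  -0.1  74.8] w 59.8 t 31.27 F [-0.3  0.2 -0.3] q7 1.12
```

Call:
{"name": "apply_moves", "arguments": {
  "commands": [
    [[0,0.08,0.04,0.06,-0.36,0],[0,0.01,0,0,0,0],[0,0,0,0,0,0],[0,0,0,0,0,0]]
  ]
}}

```text
clock: 31.6
eef_pos: [435.5, 89.4, 147.9]
tool_rot: [-1.572, -0.001, 1.33]
force: [-0.2, 0.6, 0.5]
width: 59.6
```

Call:
{"name": "apply_moves", "arguments": {
  "commands": [
    [[0,0,0,0,0,0],[0,0,0,0,0,0],[0,0,0,0,0,0],[0,0,0,0,0,0],[0,0,0,0,0,0],[0,0,0,0,0,0]]
  ],
  "claw": 25
}}

```text
clock: 32.1
eef_pos: [435.9, 89.6, 148.5]
tool_rot: [-1.573, -0.001, 1.328]
force: [0.6, 0.5, 0.6]
width: 34.5
```

Call:
{"name": "apply_moves", "arguments": {
  "commands": [
    [[0,0.003,0,0,0.8,0],[0,0.003,0,0,1,0],[0,0.003,0,0,1,0],[0,0.003,0,0,1,0],[0,0.003,0,0,1,0],[0,0.003,0,0,1,0],[0,0.003,0,0,1,0],[0,0.003,0,0,1,0]]
  ]
}}

```text
clock: 32.77
eef_pos: [435.7, 89.5, 147.7]
tool_rot: [-1.572, -0.002, 0.618]
force: [0.2, 0.4, 0.7]
width: 34.8
```

```bash
python3 plan.py '[[435,90,148,76.6,37]]' | tail -1
```

```text
9 rows; start [435.7  89.5 147.7] [-90.1  -0.1  35.4] w 34.8 t 32.77 F [0.2 0.4 0.7] q7 0.64
```

Call:
{"name": "apply_moves", "arguments": {
  "commands": [
    [[0,0.003,0,0,1,0],[0,0.003,0,0,1,0],[0,0.003,0,0,1,0],[0,0.003,0,0,1,0],[0,0.003,0,0,1,0],[0,0.003,0,0,1,0],[0,0.003,0,0,1,0],[0,0.003,0,0,1,0]]
  ]
}}

```text
clock: 33.43
eef_pos: [435.5, 89.5, 146.7]
tool_rot: [-1.571, -0.002, -0.114]
force: [-0.6, 0.2, 1.0]
width: 34.5
```

Call:
{"name": "apply_moves", "arguments": {
  "commands": [
    [[0,0.003,0,0,1,0],[0,0.003,0,0,1,0],[0,0.003,0,0,1,0],[0,0.003,0,0,1,0],[0,0.003,0,0,1,0],[0,0.003,0,0,1,0],[0,0.003,0,0,1,0],[0,0.003,0,0,1,0]]
  ]
}}

```text
clock: 34.1
eef_pos: [435.4, 89.6, 145.8]
tool_rot: [-1.57, -0.001, -0.846]
force: [0.2, 0.6, 1.3]
width: 35.2
```

```bash
python3 plan.py '[[435,90,148,-110,37]]' | tail -1
```

```text
13 rows; start [435.4  89.6 145.8] [-90.   -0.1 -48.4] w 35.2 t 34.1 F [0.2 0.6 1.3] q7 -0.39
```

Call:
{"name": "apply_moves", "arguments": {
  "commands": [
    [[0,0.003,0,0,1,0],[0,0.003,0,0,1,0],[0,0.003,0,0,1,0],[0,0.003,0,0,1,0],[0,0.003,0,0,1,0],[0,0.003,0,0,1,0],[0,0.003,0,0,1,0],[0,0.003,0,0,1,0]]
  ]
}}

```text
clock: 34.77
eef_pos: [435.3, 89.7, 144.9]
tool_rot: [-1.57, -0.0, -1.577]
force: [0.2, -0.9, 1.1]
width: 34.6
```

Call:
{"name": "apply_moves", "arguments": {
  "commands": [
    [[0,0.003,0,0,1,0],[0,0.003,0,0,1,0],[0,0.003,0,0,0.8,0],[0,0.003,0,0,0.3,0],[0,0,0,0,0,0],[0,0,0,0,0,0],[0,0,0,0,0,0]]
  ]
}}

```text
clock: 35.35
eef_pos: [435.3, 89.8, 144.4]
tool_rot: [-1.57, -0.001, -1.86]
force: [-0.7, -0.7, 1.7]
width: 34.4
```

```bash
python3 plan.py '[[435,90,148,-110,37]]' | tail -1; python3 - <<'E'
from h import *
d=snap('top'); save(d,'top9.png',(120,100,320,270),4); print(proj(d,[[434.5,90.5,161],[515,67.5,149]]).round())
s=readout.read_state(); print(s['qd'].round(3),s['torque'])
E
```

```text
1 rows; start [435.3  89.8 144.4] [ -90.    -0.  -106.6] w 34.4 t 35.35 F [-0.7 -0.7  1.7] q7 -1.15
[[173. 218.]
 [185. 188.]]
[ 0.001 -0.     0.002 -0.001  0.     0.001 -0.004] [ 0.01078112  0.12764428 -0.08168949]
```

View pics/top9.png

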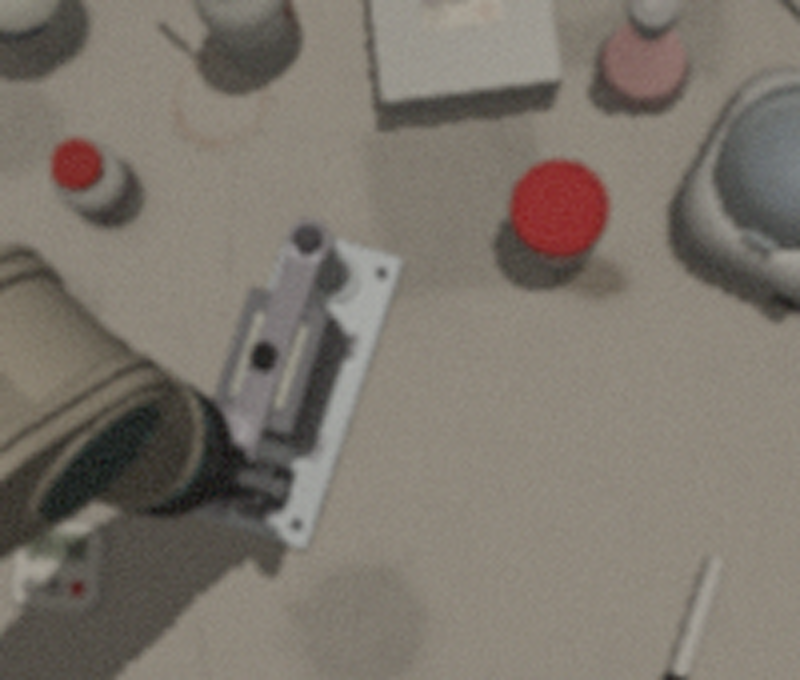

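The top view shows the bar shut down the middle of the square column, with the timer, cup and marker in place. The bolt has turned about 6.3 rad, has drawn in about 8 mm, and is still gripped.

```bash
python3 -c "
from cell import finish_job; print(finish_job())"
```

```text
the job is handed in; nothing more can be done
None
```

The job is done and handed in at about 35 s of robot time; `finish_job()` gives no verdict, so the result is not confirmed.

**What I did:**
- **Boxes:** I stacked both grey boxes on the seated one and let go of them.
- **Bar:** I swung it shut by its knob until it met the stop, with about 16 N on the wrist.
- **Bolt:** I turned it back about 93° until its weight hung on the fingers (wrist force about -3 N). I released it so it dropped, then turned it forward in two strokes of 180° and 183°, and I'm still gripping the head.

**What the last checks showed:**
- **Stack:** before the bar was shut, the top box's corners centred at about (513, 67.6) mm, against a nest estimate of (514, 67.5). The final top picture shows a square column with the bar over its middle.
- **Bolt:** the turn works out at about 6.29 rad. The tool followed it down 4.0 mm and 4.1 mm, which fits the 8 mm a turn.
- **Grip and stillness:** fingers at 34.4 mm on the head, joints still.
- **Bystanders:** the timer, cup and marker look unmoved.

**What disagreed or stayed uncertain:**
- **Nest position:** my position readings (wrist and top cameras, clamp geometry) differed by up to about 5 mm along the clamp's length. I aimed between them.
- **Drop height:** the picture after the release put the head lower than the expected 169 mm rather than exactly on it, so for the drop I relied mainly on the force change.
- **Starting angle:** I took 1.59 rad because it was the only reading of the hexagon within the stated range.

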